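Set the bench dogs in the carving board

TASK

Set the two turned bench dogs (the round wooden pegs with a wide collar and a knob on top) into the two round holes of the raised carving board, one in each, shank down and fully home so that the collar lies flat on the board; either dog may go in either hole. Leave the plain straight dowel standing where it is.

Things in the scene. Friction and masses are not known exactly. Their poses are not given: they have to be found in the camera images.
- board: fixed pale wooden carving board, 260 mm (its x) by 280 mm (its y), 40 mm thick, on two 40 mm runners, so its top is 80 mm above the bench. Two round holes 40 mm in diameter go straight down through it, centred at x = +40 mm, y = +70 mm and x = +40 mm, y = -70 mm of its frame. A wooden spoon blank 24 mm tall lies on it along y at about x = -70 mm. Origin: centre of the underside, at bench height; z up, x away from the robot (turned up to 17 degrees)
- dog_a: one of two identical turned wooden bench dogs, standing upright on the bench at the start: round shank 28 mm in diameter and 34 mm long at the bottom, then a round collar 56 mm in diameter and 8 mm thick (34 to 42 mm above the foot), then a straight round knob 30 mm in diameter and 36 mm tall to grip (42 to 78 mm above the foot); 80 g or so. Origin: centre of the foot's underside; z points up along its axis to the knob
- dog_b: one of two identical turned wooden bench dogs, standing upright on the bench at the start: round shank 28 mm in diameter and 34 mm long at the bottom, then a round collar 56 mm in diameter and 8 mm thick (34 to 42 mm above the foot), then a straight round knob 30 mm in diameter and 36 mm tall to grip (42 to 78 mm above the foot); 80 g or so. Origin: centre of the foot's underside; z points up along its axis to the knob
- dowel: bystander: plain straight wooden dowel of the same wood, 32 mm in diameter and 80 mm tall with no collar, standing on end on the bench near the dogs. Origin: centre of its underside; z up along its axis
Not all that is in view belongs to the job. What is shaped like the dog_b but black or red is not meant.

How it is judged:
At the end, for the whole second after the job is handed in: One dog stands in each hole of the board: its foot within 12 mm of the hole's centre in each direction, its collar down on the board (within 4 mm; the foot is 40 to 50 mm above the bench), upright within 0.15 rad, and at rest. Either dog may be in either hole (((x of dog_a in the frame of board between 0.028 and 0.052 m and y of dog_a in the frame of board between 0.058 and 0.082 m and z of dog_a in the frame of board between 0.04 and 0.05 m and angle between each of dog_a, dog_b's own z axis and vertical below 0.15 rad and linear speed of each of dog_a, dog_b below 0.02 m/s and x of dog_b in the frame of board between 0.028 and 0.052 m and y of dog_b in the frame of board between -0.082 and -0.058 m and z of dog_b in the frame of board between 0.04 and 0.05 m) or (x of dog_a in the frame of board between 0.028 and 0.052 m and y of dog_a in the frame of board between -0.082 and -0.058 m and z of dog_a in the frame of board between 0.04 and 0.05 m and angle between each of dog_a, dog_b's own z axis and vertical below 0.15 rad and linear speed of each of dog_a, dog_b below 0.02 m/s and x of dog_b in the frame of board between 0.028 and 0.052 m and y of dog_b in the frame of board between 0.058 and 0.082 m and z of dog_b in the frame of board between 0.04 and 0.05 m))); the robot touches nothing.
It fails at once if the plain dowel is shifted by more than 30 mm or tipped over (distance of dowel from where it was at the start of the episode above 0.03 m or angle between dowel's own z axis and vertical above 0.35 rad).
It also fails if it takes over 61 s, if anything falls off the work surface, if the arm or the gripper's body presses on something with over 40 N, if the wrist force passes 120 N, or if a joint passes its speed limit or range.

ROBOT

A 6-joint arm with a two-finger parallel gripper is mounted at the origin on the work surface. World frame = base frame: x ahead of the robot, y to its left, z up, the work surface at z = 0. Lengths are in m, angles in rad, forces in N, time in s.
With the tool pointing down it reaches from about 0.275 to 0.725 m from the base axis. Payload 15.9 kg.
Tool frame: the origin (TCP) lies between the finger pads; the fingertips stand ahead of it and the grasp point (between the pads) lies 6 mm ahead of it (r.finger_overhang is the y of the fingertips in the tool frame, in m); y points along the fingers, z is the direction in which the jaws open and shut, and the axes are right-handed (so a half turn about y gives the same grasp; the last joint's range is limited). The gripper opens to 85 mm and grips with 20 to 120 N. Pads are 22 mm wide; open, the fingers measure 114 mm over their backs; the gripper's body (76 mm by 85 mm) begins 54 mm behind the grasp point. The pads swing forward as they close: fully open they stand 13 mm farther back than shut.
Start: joints at [1.167, 0.213, -0.034, 1.323, 0, 1.571], TCP at [0.196, 0.46, 0.23] pointing down, gripper open.
Joint ranges: [-2.98, 2.98], [-0.74, 1.72], [-1.14, 1.35], [-2.1, 2.04], [-1.57, 1.44], [-3.14, 3.14]. Speed limits (rad/s): [1.89, 1.89, 2.39, 2.57, 3.14, 3.14].

INTERFACE

Orientations are given as a unit quaternion [x, y, z, w].
In Python, from cell import sensors, get_image, r, models gives the robot as it stands.
- The arm moves only by the tool send_rows, never from a script. Its argument "targets" is a list of rows, each an object of numbers: "tx", "ty", "tz": the shift along the tool's x, y, z each as a share of 0.3 m, from -1 to 1; "twist": the turn about the tool's y as a share of pi/2 rad, from -1 to 1. A call has exactly 5 rows; each row shifts and turns the commanded pose from where the row before left it, along the tool's axes as they then stand; what a row does not reach is not made up. A row lasts 1/12 s, in which the tool goes at most 41.7 mm and 7.16 degrees, less where a joint would pass 70% of its speed; a pose out of reach is approached as far as the arm can. A call with a number of a shift or a turn outside -1 to 1 is refused whole. A call with a gripper value outside its range is refused whole. "grip" is the opening, from 0 (shut) to 1 (fully open), set as the call begins (left out, the last holds). The fingers move at their own pace and stop on an object; "squeeze" is the grip in N (left out, the last holds). Time passes only in rows, so rows that do not move let the fingers close, or fill a call up. It gives the time, the measured TCP pose, the force and the opening at its end, in the units of the state.
- sensors.get_obs(): the state, without advancing time (a new reading comes with each control period).
- get_image(name): name is "side" or "top"; returns a dict with "image" (384x512x3 uint8, blue, green, red), "z_map" (384x512 float32, m along the optical axis (not along the pixel's ray), 0 where there is no reading), "intrinsics" (3x3 intrinsics, pixels), "eye" and "orientation" of the camera in the world. Camera axes: x right, y down, z forward; pixel columns grow to the right and rows downward; lengths in m; the calibration is good to about 2 mm. A picture is of the moment at which its call begins.
- r.finish_job(): hands the job in, once; it reports no verdict.
Trained networks look in a picture, given as the dict that the camera call returned (one of the last four; its "shot" number tells which), for a name from the list of things; names that differ only in an ending like _2 or _b are one class to them, and where a whole thing is asked for, a point or a joint stands for the part that bears it (a point fixed in the world has none). Each returns a list of dicts, best first, with "confidence" (0 to 1); they miss things now and then, are a little off and sometimes report something else, mostly with a low value. They report only what shows in the picture. A call takes as long as a camera call. They do not tell look-alikes from the thing itself.
- models.cut_out(picture, query): "pixels" (384x512 bool, what is visible of it) and "bbox" ([centre column, centre row, width, height] in pixels, round what is visible of it).
The state is a dict: "time": time; "joint_positions": joint angles; "dq": joint speeds; "joint_torque": joint torques, N m; "ee_pos": TCP position; "tool_rot": TCP orientation; "contact_force": force on the tool from outside, world axes, zero at the start; "wrist_torque": the same for the moment, N m; "opening": opening from 0.0 (shut) to 1.0 (fully open).
Only numpy, scipy, OpenCV 4.12 (cv2) and the standard library are available. Lean on these libraries where they do the work, as an engineer would, in place of code of your own. Each camera call takes 0.05 s, during which the arm holds its last target. There are 200 camera calls.

## Working session

There is one attempt and no reset: what is moved stays moved. The work goes in short steps, Python scripts to look and compute and a tool call to move; the robot and the scene stay as the last step left them, time stands still between calls to the robot, and variables do not carry over. Pictures are saved under pics/ and viewed, about 8 in all and at most 12, crops included, and the job is handed in when it is done.

Besides the shell and the picture viewer there is one more tool, called after ">>>" by a JSON object that holds its "fn" and its "kwargs", one argument or row to a line. send_rows: Moves the arm, as the interface text tells. Shift numbers are shares of 0.3 m and turn numbers shares of pi/2 rad, none past 1 either way. Its arguments: {"type":"object","properties":{"targets":{"type":"array"},"grip":{"type":"number"},"squeeze":{"type":"number"}},"required":["targets"]}

```bash
mkdir -p pics
cat > h.py <<'E'
import numpy as np, cv2
from scipy.spatial.transform import Rotation as R
from cell import sensors, get_image, r, models
def cloud(p):
    z=p["z_map"];K=np.array(p["intrinsics"]);v,u=np.mgrid[:z.shape[0],:z.shape[1]]
    c=np.stack([(u-K[0,2])/K[0,0]*z,(v-K[1,2])/K[1,1]*z,z],-1)
    o=np.array(p["orientation"]);M=R.from_quat(o).as_matrix() if o.size==4 else o
    return c@M.T+np.array(p["eye"])
E
python3 - <<'E'
from h import *
for n in ("top","side"):
    p=get_image(n);cv2.imwrite(f"pics/{n}0.png",p["image"]);W=cloud(p);ok=p["z_map"]>0
    print(n,p["eye"],p["orientation"])
    for q in("dog_a","dowel","board"):
        for d in models.cut_out(p,q):
            m=d["pixels"]&ok; P=W[m]; 
            if len(P)==0: continue
            t=np.percentile(P[:,2],98); T=P[P[:,2]>t-.006]
            print(q,round(d["confidence"],2),np.round(d["bbox"]),len(P),"top",np.round(T.mean(0),3),np.round(P.min(0),3),np.round(P.max(0),3),p["image"][d["pixels"]].mean(0).round())
o=sensors.get_obs();print(o, r.finger_overhang)
E
```

```text
top [0.45690409 0.12440897 0.72776969] [-0.69638084  0.71360623 -0.05416439  0.05372235]
dog_a 0.87 [223. 166.  26.  27.] 547 top [0.626 0.178 0.079] [0.6   0.154 0.039] [0.653 0.205 0.082] [ 61. 103. 165.]
dog_a 0.81 [224. 236.  32.  35.] 699 top [0.49  0.179 0.079] [ 0.462  0.152 -0.002] [0.52  0.211 0.082] [ 68. 111. 174.]
dog_a 0.79 [168. 180.  29.  28.] 649 top [0.593 0.29  0.079] [0.566 0.263 0.   ] [0.631 0.329 0.082] [ 38.  39. 192.]
dog_a 0.6 [188. 118.  26.  28.] 656 top [0.718 0.25  0.079] [ 0.691  0.224 -0.002] [0.766 0.288 0.081] [36. 33. 33.]
dowel 0.96 [135. 230.  28.  23.] 462 top [0.499 0.346 0.081] [ 0.484  0.331 -0.002] [0.515 0.385 0.083] [ 57.  87. 133.]
dowel 0.62 [380. 228. 198. 182.] 20325 top [ 0.5   -0.098  0.081] [ 0.333 -0.294 -0.003] [0.66  0.064 0.095] [115. 166. 211.]
board 0.81 [380. 229. 197. 178.] 20616 top [ 0.499 -0.098  0.081] [ 0.333 -0.313 -0.003] [0.668 0.064 0.103] [115. 165. 210.]
side [0.357509   0.66916283 0.68689324] [-0.18737558  0.90946281 -0.36522325  0.06617983]
dog_a 0.81 [218. 257.  28.  36.] 595 top [0.592 0.291 0.079] [0.565 0.262 
[... 622 characters left out ...]
104] [104. 140. 171.]
{'time': 0.4, 'joint_positions': array([ 1.16700661e+00,  2.12950131e-01, -3.45205525e-02,  1.32352746e+00,
        3.15232522e-05,  1.57078148e+00]), 'dq': array([ 0.00071823, -0.00188641,  0.00155921, -0.00024019,  0.00025705,
        0.00041598]), 'joint_torque': array([-8.59326683e-04, -6.85345387e+01,  4.86910343e+01,  4.72596192e-03,
       -4.67278755e-05,  9.44889479e-06]), 'ee_pos': array([0.19640984, 0.45971356, 0.23033289]), 'tool_rot': array([ 0.69281301, -0.14181342,  0.14176297, -0.69267767]), 'contact_force': array([ 0.70789852, -0.01285553,  0.0188433 ]), 'wrist_torque': array([-0.02347659, -0.0215728 ,  0.01075003]), 'opening': 0.9965999772011611} 0.025
```

Run:
```python
from h import *
p=get_image("top");W=cloud(p);ok=p["z_map"]>0
B=models.cut_out(p,"board")[0]["pixels"]
top=(ok&(W[...,2]>.073)&(W[...,2]<.088)&(W[...,1]<.1)).astype(np.uint8)
K=np.array(p["intrinsics"]);M=R.from_quat(p["orientation"]).as_matrix();eye=np.array(p["eye"])
def onplane(u,v,z):
    d=M@np.array([(u-K[0,2])/K[0,0],(v-K[1,2])/K[1,1],1]);return eye+d*(z-eye[2])/d[2]
n,l,s,c=cv2.connectedComponentsWithStats(1-top)
for i in range(1,n):
    if 100<s[i,4]<5000: print("hole/gap",s[i],c[i],onplane(*c[i],.08).round(4))
cs,_=cv2.findContours(top,cv2.RETR_EXTERNAL,cv2.CHAIN_APPROX_NONE);cn=max(cs,key=cv2.contourArea)[:,0]
P=np.array([onplane(u,v,.08)[:2] for u,v in cn],np.float32);print(cv2.minAreaRect(P))
o=sensors.get_obs();print(R.from_quat(o["tool_rot"]).as_matrix().round(3))
im=np.vstack([p["image"]]);cv2.imwrite("pics/a.png",im)
```

```text
hole/gap [398 183  20  21 334] [407.54191617 192.96706587] [ 0.5527 -0.1588  0.08  ]
hole/gap [324 202  21  21 356] [334.24719101 212.10393258] [ 0.521  -0.0233  0.08  ]
((0.49844491481781006, -0.10142581164836884), (0.2602943480014801, 0.2815568149089813), 13.152143478393555)
[[ 0.92  -0.     0.393]
 [-0.393 -0.     0.92 ]
 [-0.    -1.    -0.   ]]
```

View pics/top0.png

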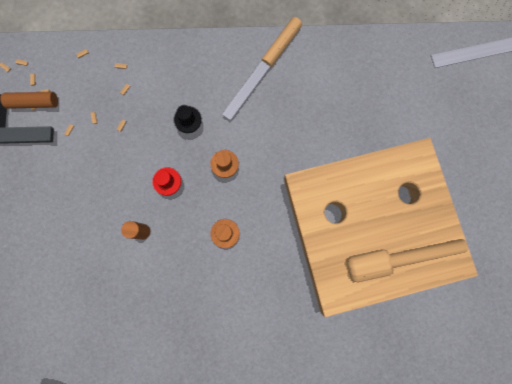

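>>> {"fn": "send_rows", "kwargs": {
  "targets": [
    {"tx":0.112,"tz":-0.02},
    {"tx":0.112,"tz":-0.02},
    {"tx":0.112,"tz":-0.02},
    {"tx":0.112,"tz":-0.02},
    {"tx":0.112,"tz":-0.02}
  ],
  "grip": 1,
  "squeeze": 50
}}

```text
schema error: expected keys tx, ty, tz, twist
```

>>> {"fn": "send_rows", "kwargs": {
  "targets": [
    {"tx":0.112,"tz":-0.02},
    {"tx":0.112,"tz":-0.02},
    {"tx":0.112,"tz":-0.02},
    {"tx":0.112,"tz":-0.02},
    {"tx":0.112,"tz":-0.02}
  ]
}}

```text
schema error: expected keys tx, ty, tz, twist
```

>>> {"fn": "send_rows", "kwargs": {
  "targets": [
    {"tx":0.112,"tz":-0.02},
    {"tx":0.112,"tz":-0.02},
    {"tx":0.112,"tz":-0.02},
    {"tx":0.09,"tz":-0.02},
    {"tx":0.05,"tz":-0.02}
  ]
}}

```text
schema error: expected keys tx, ty, tz, twist
```

```bash
cat >> h.py <<'E'
def go(x,y,z):
    o=sensors.get_obs();A=R.from_quat(o["tool_rot"]).as_matrix()
    print("t",round(o["time"],2),"pos",o["ee_pos"].round(4),"F",o["contact_force"].round(1),"open",round(o["opening"],3),"j",o["joint_positions"].round(2))
    print("need shares tx,ty,tz",((np.array([x,y,z])-o["ee_pos"])@A/.3).round(4),"tooly",A[:,1].round(3))
E
python3 -c "
from h import *
go(.625,.178,.073)"
```

```text
t 0.5 pos [0.1965 0.4598 0.2304] F [-0.6 -0.5  0.1] open 0.998 j [ 1.17  0.21 -0.03  1.32  0.    1.57]
need shares tx,ty,tz [ 1.6826  0.5246 -0.3023] tooly [-0. -0. -1.]
```

>>> {"fn": "send_rows", "kwargs": {
  "targets": [
    {"tx":0.112,"ty":0,"tz":-0.02,"twist":0},
    {"tx":0.112,"ty":0,"tz":-0.02,"twist":0},
    {"tx":0.112,"ty":0,"tz":-0.02,"twist":0},
    {"tx":0.112,"ty":0,"tz":-0.02,"twist":0},
    {"tx":0.112,"ty":0,"tz":-0.02,"twist":0}
  ],
  "grip": 1,
  "squeeze": 50
}}

```text
time: 0.92
ee_pos: [0.3403, 0.3651, 0.2305]
tool_rot: [-0.693, 0.142, -0.142, 0.693]
contact_force: [-0.5, 0.9, 0.0]
opening: 1.002
```

>>> {"fn": "send_rows", "kwargs": {
  "targets": [
    {"tx":0.112,"ty":0,"tz":-0.02,"twist":0},
    {"tx":0.112,"ty":0,"tz":-0.02,"twist":0},
    {"tx":0.112,"ty":0,"tz":-0.02,"twist":0},
    {"tx":0.112,"ty":0,"tz":-0.02,"twist":0},
    {"tx":0.112,"ty":0,"tz":-0.02,"twist":0}
  ]
}}

```text
time: 1.33
ee_pos: [0.4831, 0.2713, 0.2305]
tool_rot: [-0.693, 0.142, -0.142, 0.693]
contact_force: [0.4, 0.7, -0.0]
opening: 0.997
```

>>> {"fn": "send_rows", "kwargs": {
  "targets": [
    {"tx":0.112,"ty":0,"tz":-0.02,"twist":0},
    {"tx":0.112,"ty":0,"tz":-0.02,"twist":0},
    {"tx":0.112,"ty":0,"tz":-0.02,"twist":0},
    {"tx":0.112,"ty":0,"tz":-0.02,"twist":0},
    {"tx":0.112,"ty":0,"tz":-0.02,"twist":0}
  ]
}}

```text
time: 1.75
ee_pos: [0.6258, 0.1777, 0.2303]
tool_rot: [-0.693, 0.142, -0.142, 0.693]
contact_force: [0.5, 1.0, 0.5]
opening: 0.994
```

```bash
python3 -c "
from h import *
go(.625,.178,.073)"
```

```text
t 1.75 pos [0.6258 0.1777 0.2303] F [0.5 1.  0.5] open 0.994 j [0.28 0.55 0.45 1.47 0.   0.68]
need shares tx,ty,tz [-2.800e-03  5.245e-01 -2.000e-04] tooly [ 0.  0. -1.]
```

>>> {"fn": "send_rows", "kwargs": {
  "targets": [
    {"tx":-0.003,"ty":0.12,"tz":0,"twist":0},
    {"tx":0,"ty":0.12,"tz":0,"twist":0},
    {"tx":0,"ty":0.12,"tz":0,"twist":0},
    {"tx":0,"ty":0.11,"tz":0,"twist":0},
    {"tx":0,"ty":0.054,"tz":0,"twist":0}
  ]
}}

```text
time: 2.17
ee_pos: [0.6217, 0.1786, 0.0687]
tool_rot: [0.694, -0.143, 0.14, -0.692]
contact_force: [-0.5, 0.1, -1.1]
opening: 1.0
```

>>> {"fn": "send_rows", "kwargs": {
  "targets": [
    {"tx":0,"ty":0,"tz":0,"twist":0},
    {"tx":0,"ty":0,"tz":0,"twist":0},
    {"tx":0,"ty":0,"tz":0,"twist":0},
    {"tx":0,"ty":0,"tz":0,"twist":0},
    {"tx":0,"ty":0,"tz":0,"twist":0}
  ],
  "grip": 0
}}

```text
time: 2.58
ee_pos: [0.6247, 0.1796, 0.075]
tool_rot: [-0.692, 0.141, -0.143, 0.693]
contact_force: [-1.3, -2.0, 20.8]
opening: 0.301
```

>>> {"fn": "send_rows", "kwargs": {
  "targets": [
    {"tx":0,"ty":0,"tz":0,"twist":0},
    {"tx":0,"ty":0,"tz":0,"twist":0},
    {"tx":0,"ty":0,"tz":0,"twist":0},
    {"tx":0,"ty":0,"tz":0,"twist":0},
    {"tx":0,"ty":0,"tz":0,"twist":0}
  ]
}}

```text
time: 3.0
ee_pos: [0.6238, 0.1793, 0.0734]
tool_rot: [-0.693, 0.142, -0.142, 0.693]
contact_force: [-0.0, -0.8, 1.6]
opening: 0.003
```

```bash
python3 -c "
from h import *
go(.625,.178,.20)"
```

```text
t 3.0 pos [0.6238 0.1793 0.0734] F [-0.  -0.8  1.6] open 0.003 j [0.28 0.59 0.12 1.1  0.   0.68]
need shares tx,ty,tz [ 0.0056 -0.4219 -0.0024] tooly [ 0.  0. -1.]
```

Run:
```python
from h import *
p=get_image("top");q=get_image("side")
f=lambda im,a,b,c,d:cv2.resize(im[b:d,a:c],(390,390),interpolation=cv2.INTER_CUBIC)
cv2.imwrite("pics/b.png",np.hstack([f(p["image"],150,100,310,260),f(q["image"],150,130,310,290)]))
```

```text
(no output)
```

View pics/b.png

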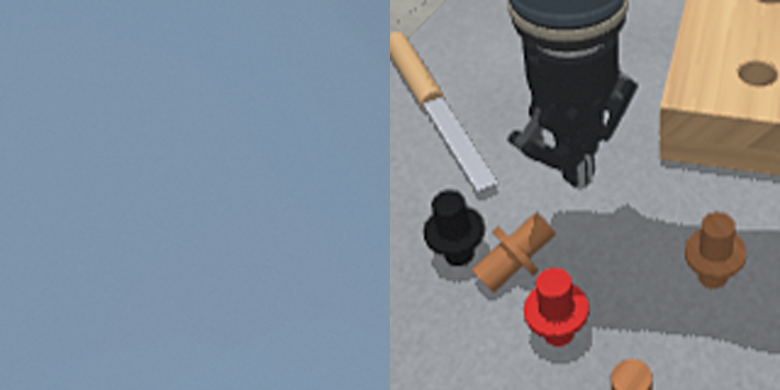

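Run:
```python
from h import *
print(r.finger_overhang)
q=get_image("side");W=cloud(q);ok=q["z_map"]>0
o=sensors.get_obs()["ee_pos"]
m=ok&(np.linalg.norm(W[...,:2]-o[:2],axis=-1)<.05)&(W[...,2]>.02)
m[:,:150]=0
P=W[m];print("tip z",np.sort(P[:,2])[:40:4].round(4)); low=P[P[:,2]<P[:,2].min()+.01];print(low.mean(0).round(4),o)
for d in models.cut_out(q,"dog_a"):
    P=W[d["pixels"]&ok]; print(round(d["confidence"],2),np.round(d["bbox"]),P.min(0).round(3),P.max(0).round(3),q["image"][d["pixels"]].mean(0).round())
```

```text
0.025
tip z [0.0323 0.0346 0.0394 0.0416 0.0441 0.0454 0.0463 0.047  0.0486 0.0493]
[0.6358 0.2206 0.0374] [0.62360124 0.17931095 0.07305324]
0.9 [284. 230.  25.  32.] [0.462 0.097 0.   ] [0.524 0.205 0.082] [ 58.  82. 117.]
0.7 [203. 232.  29.  29.] [0.632 0.207 0.001] [0.7   0.282 0.056] [ 71. 102. 146.]
0.59 [218. 256.  26.  35.] [0.565 0.251 0.   ] [0.638 0.318 0.082] [ 45.  47. 172.]
0.56 [314. 158. 108.  99.] [ 0.341 -0.356  0.001] [0.69  0.063 0.101] [117. 158. 190.]
0.55 [176. 224.  27.  25.] [0.69  0.223 0.006] [0.744 0.277 0.082] [31. 30. 29.]
```

>>> {"fn": "send_rows", "kwargs": {
  "targets": [
    {"tx":0,"ty":-0.12,"tz":0,"twist":0},
    {"tx":0,"ty":-0.12,"tz":0,"twist":0},
    {"tx":0,"ty":-0.12,"tz":0,"twist":0},
    {"tx":0,"ty":-0.12,"tz":0,"twist":0},
    {"tx":0,"ty":-0.04,"tz":0,"twist":0}
  ],
  "grip": 1
}}

```text
time: 3.62
ee_pos: [0.6248, 0.1797, 0.2347]
tool_rot: [-0.692, 0.14, -0.144, 0.694]
contact_force: [-0.2, 0.3, 0.4]
opening: 0.707
```

```bash
python3 -c "
from h import *
go(.4895,.179,.14)"
```

```text
t 3.62 pos [0.6248 0.1797 0.2347] F [-0.2  0.3  0.4] open 0.707 j [0.28 0.54 0.45 1.47 0.   0.68]
need shares tx,ty,tz [-0.4153  0.3132 -0.1804] tooly [ 0.006  0.002 -1.   ]
```

>>> {"fn": "send_rows", "kwargs": {
  "targets": [
    {"tx":-0.1,"ty":0,"tz":-0.045,"twist":0},
    {"tx":-0.1,"ty":0,"tz":-0.045,"twist":0},
    {"tx":-0.1,"ty":0.08,"tz":-0.045,"twist":0},
    {"tx":-0.08,"ty":0.09,"tz":-0.03,"twist":0},
    {"tx":-0.035,"ty":0.09,"tz":-0.015,"twist":0}
  ]
}}

```text
time: 4.03
ee_pos: [0.4885, 0.1787, 0.1532]
tool_rot: [-0.693, 0.141, -0.142, 0.693]
contact_force: [0.0, 0.3, -1.0]
opening: 1.001
```

>>> {"fn": "send_rows", "kwargs": {
  "targets": [
    {"tx":0,"ty":0,"tz":0,"twist":0},
    {"tx":0,"ty":0,"tz":0,"twist":0},
    {"tx":0,"ty":0,"tz":0,"twist":0},
    {"tx":0,"ty":0,"tz":0,"twist":0},
    {"tx":0,"ty":0,"tz":0,"twist":0}
  ]
}}

```text
time: 4.45
ee_pos: [0.4928, 0.179, 0.1546]
tool_rot: [-0.692, 0.141, -0.143, 0.693]
contact_force: [-0.1, -0.7, 0.3]
opening: 0.998
```

Run:
```python
from h import *
go(.4895,.179,.079)
q=get_image("side");p=get_image("top")
f=lambda im,a,b,c,d:cv2.resize(im[b:d,a:c],(390,390),interpolation=cv2.INTER_CUBIC)
cv2.imwrite("pics/c.png",np.hstack([f(p["image"],140,80,300,240),f(q["image"],180,130,310,260)]))
W=cloud(q);ok=q["z_map"]>0
for P,n in((p,"t"),(q,"s")):
  W=cloud(P)
  m=(P["z_map"]>0)&(abs(W[...,0]-.66)<.06)&(abs(W[...,1]-.24)<.07)&(W[...,2]>.008)
  im=P["image"].astype(int);m&=(im[...,2]>im[...,0]+40)&(im[...,1]>im[...,0]+15)
  X=W[m];print(n,len(X),X.mean(0).round(3));c=X[:,:2]-X[:,:2].mean(0);u,s,v=np.linalg.svd(c);a=v[0];print(a)
  t=c@a
  for b in np.arange(-.05,.05,.008):
    k=(t>b)&(t<b+.008)
    if k.sum()>3: print(round(b,3),k.sum(),X[k].mean(0).round(3),"zmax",X[k,2].max().round(3),"w",np.ptp(c[k]@v[1]).round(3))
```

```text
t 4.45 pos [0.4928 0.179  0.1546] F [-0.1 -0.7  0.3] open 0.998 j [ 0.35  0.29 -0.13  1.15 -0.    0.75]
need shares tx,ty,tz [-0.0104  0.2521 -0.0047] tooly [ 0.002  0.001 -1.   ]
t 0 [nan nan nan]
[1. 0.]
s 467 [0.657 0.25  0.038]
[0.47346795 0.88081105]
-0.042 21 [0.64  0.218 0.048] zmax 0.055 w 0.02
-0.034 42 [0.644 0.223 0.047] zmax 0.054 w 0.023
-0.026 47 [0.648 0.23  0.043] zmax 0.052 w 0.023
-0.018 45 [0.651 0.237 0.041] zmax 0.048 w 0.021
-0.01 36 [0.646 0.248 0.038] zmax 0.05 w 0.035
-0.002 94 [0.657 0.252 0.044] zmax 0.058 w 0.044
0.006 51 [0.662 0.258 0.034] zmax 0.055 w 0.022
0.014 49 [0.665 0.266 0.03 ] zmax 0.038 w 0.025
0.022 52 [0.669 0.273 0.028] zmax 0.035 w 0.024
0.03 30 [0.674 0.277 0.027] zmax 0.03 w 0.027<stdin>:11: RuntimeWarning: Mean of empty slice.
  ret = um.true_divide(
```

View pics/c.png

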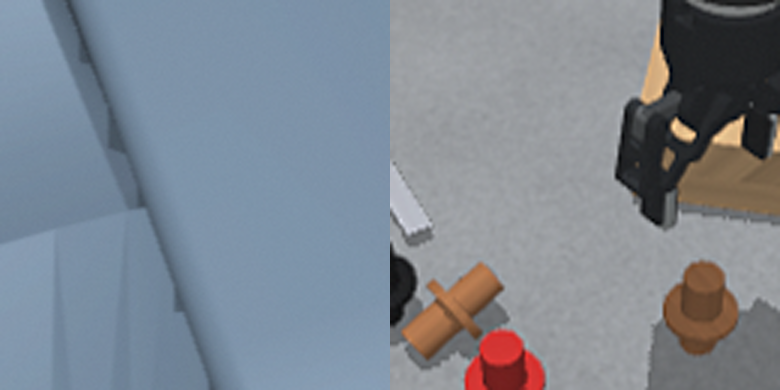

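>>> {"fn": "send_rows", "kwargs": {
  "targets": [
    {"tx":-0.01,"ty":0.08,"tz":-0.003,"twist":0},
    {"tx":0,"ty":0.08,"tz":0,"twist":0},
    {"tx":0,"ty":0.06,"tz":0,"twist":0},
    {"tx":0,"ty":0.03,"tz":0,"twist":0},
    {"tx":0,"ty":0,"tz":0,"twist":0}
  ],
  "grip": 1
}}

```text
time: 4.97
ee_pos: [0.4872, 0.1788, 0.077]
tool_rot: [0.693, -0.143, 0.141, -0.692]
contact_force: [-1.0, -0.7, -0.0]
opening: 0.997
```

>>> {"fn": "send_rows", "kwargs": {
  "targets": [
    {"tx":0,"ty":0,"tz":0,"twist":0},
    {"tx":0,"ty":0,"tz":0,"twist":0},
    {"tx":0,"ty":0,"tz":0,"twist":0},
    {"tx":0,"ty":0,"tz":0,"twist":0},
    {"tx":0,"ty":0,"tz":0,"twist":0}
  ],
  "grip": 0.5
}}

```text
time: 5.38
ee_pos: [0.4883, 0.1793, 0.079]
tool_rot: [-0.693, 0.141, -0.142, 0.693]
contact_force: [-0.1, 0.1, -0.3]
opening: 0.499
```

Run:
```python
from h import *
go(.4895,.179,.079)
q=get_image("side")
f=lambda im,a,b,c,d:cv2.resize(im[b:d,a:c],(600,600),interpolation=cv2.INTER_CUBIC)
cv2.imwrite("pics/d.png",f(q["image"],235,165,335,265))
```

```text
t 5.38 pos [0.4883 0.1793 0.079 ] F [-0.1  0.1 -0.3] open 0.499 j [ 0.35  0.33 -0.27  0.97  0.    0.76]
need shares tx,ty,tz [0.0039 0.0001 0.0007] tooly [ 0.001  0.    -1.   ]
```

View pics/d.png

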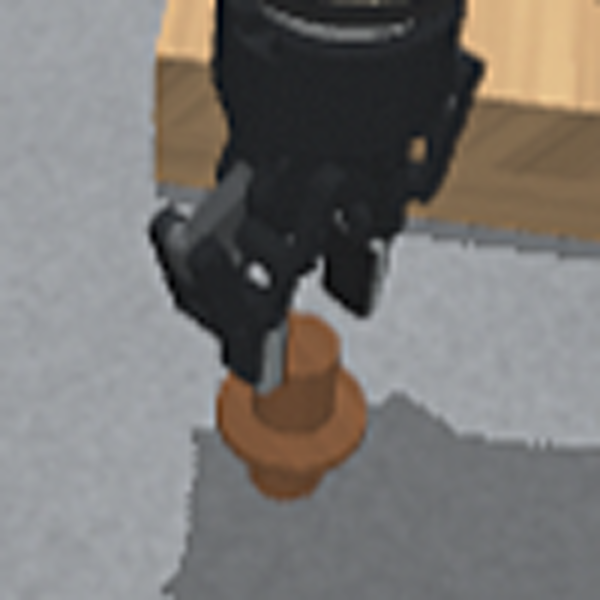

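>>> {"fn": "send_rows", "kwargs": {
  "targets": [
    {"tx":0.004,"ty":0.01,"tz":0,"twist":0},
    {"tx":0,"ty":0,"tz":0,"twist":0},
    {"tx":0,"ty":0,"tz":0,"twist":0},
    {"tx":0,"ty":0,"tz":0,"twist":0},
    {"tx":0,"ty":0,"tz":0,"twist":0}
  ],
  "grip": 0.2,
  "squeeze": 40
}}

```text
time: 5.85
ee_pos: [0.4924, 0.18, 0.0787]
tool_rot: [-0.691, 0.139, -0.144, 0.694]
contact_force: [-0.4, 0.3, 39.5]
opening: 0.202
```

>>> {"fn": "send_rows", "kwargs": {
  "targets": [
    {"tx":0,"ty":0,"tz":0,"twist":0},
    {"tx":0,"ty":0,"tz":0,"twist":0},
    {"tx":0,"ty":0,"tz":0,"twist":0},
    {"tx":0,"ty":0,"tz":0,"twist":0},
    {"tx":0,"ty":0,"tz":0,"twist":0}
  ],
  "grip": 0
}}

```text
time: 6.27
ee_pos: [0.4912, 0.1796, 0.0772]
tool_rot: [-0.692, 0.14, -0.143, 0.694]
contact_force: [2.5, 2.9, 19.2]
opening: 0.001
```

```bash
python3 -c "
from h import *
go(.4895,.179,.21)"
```

```text
t 6.27 pos [0.4912 0.1796 0.0772] F [ 2.5  2.9 19.2] open 0.001 j [ 0.35  0.33 -0.27  0.96  0.    0.75]
need shares tx,ty,tz [-0.003  -0.4427 -0.0025] tooly [ 0.005  0.002 -1.   ]
```

Run:
```python
from h import *
q=get_image("side")
f=lambda im,a,b,c,d:cv2.resize(im[b:d,a:c],(600,600),interpolation=cv2.INTER_CUBIC)
cv2.imwrite("pics/e.png",f(q["image"],235,165,335,265))
```

```text
(no output)
```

View pics/e.png

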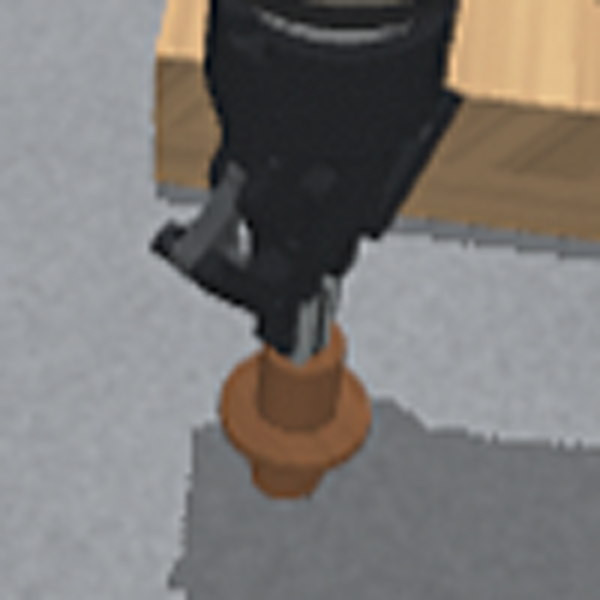

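Run:
```python
from h import *
q=get_image("side");W=cloud(q)
print(sensors.get_obs()["ee_pos"])
for v in range(214,232,2): print(v,[tuple(W[v,u].round(3)) for u in (282,284,286,288,290)],q["image"][v,286])
```

```text
[0.49125423 0.1796318  0.07722925]
214 [(np.float64(0.489), np.float64(0.205), np.float64(0.133)), (np.float64(0.487), np.float64(0.196), np.float64(0.123)), (np.float64(0.484), np.float64(0.193), np.float64(0.122)), (np.float64(0.482), np.float64(0.185), np.float64(0.115)), (np.float64(0.479), np.float64(0.178), np.float64(0.109))] [36 34 32]
216 [(np.float64(0.492), np.float64(0.193), np.float64(0.113)), (np.float64(0.489), np.float64(0.189), np.float64(0.11)), (np.float64(0.485), np.float64(0.189), np.float64(0.111)), (np.float64(0.482), np.float64(0.182), np.float64(0.105)), (np.float64(0.479), np.float64(0.176), np.float64(0.1))] [102 102  98]
218 [(np.float64(0.491), np.float64(0.193), np.float64(0.107)), (np.float64(0.488), np.float64(0.189), np.float64(0.104)), (np.float64(0.484), np.float64(0.189), np.float64(0.105)), (np.float64(0.481), np.float64(0.183), np.float64(0.1)), (np.float64(0.482), np.float64(0.162), np.float64(0.077))] [110 110 105]
220 [(np.float64(0.49), np.float64(0.195), np.float64(0.102)), (np.float64(0.488), np.float64(0.188), np.float64(0.097)), (np.float
[... 1036 characters left out ...]
079)), (np.float64(0.475), np.float64(0.184), np.float64(0.079))] [ 58  89 132]
228 [(np.float64(0.49), np.float64(0.191), np.float64(0.072)), (np.float64(0.485), np.float64(0.19), np.float64(0.074)), (np.float64(0.482), np.float64(0.188), np.float64(0.073)), (np.float64(0.478), np.float64(0.185), np.float64(0.072)), (np.float64(0.475), np.float64(0.181), np.float64(0.069))] [47 69 99]
230 [(np.float64(0.489), np.float64(0.19), np.float64(0.065)), (np.float64(0.485), np.float64(0.189), np.float64(0.066)), (np.float64(0.481), np.float64(0.188), np.float64(0.066)), (np.float64(0.478), np.float64(0.185), np.float64(0.064)), (np.float64(0.475), np.float64(0.18), np.float64(0.061))] [ 49  71 101]
```

>>> {"fn": "send_rows", "kwargs": {
  "targets": [
    {"tx":0,"ty":-0.05,"tz":0,"twist":0},
    {"tx":0,"ty":-0.05,"tz":0,"twist":0},
    {"tx":0,"ty":0,"tz":0,"twist":0},
    {"tx":0,"ty":0,"tz":0,"twist":0},
    {"tx":0,"ty":0,"tz":0,"twist":0}
  ],
  "grip": 0
}}

```text
time: 6.78
ee_pos: [0.4888, 0.1785, 0.1047]
tool_rot: [0.693, -0.142, 0.142, -0.693]
contact_force: [0.1, -0.3, 0.6]
opening: 0.006
```

Run:
```python
from h import *
go(.4895,.179,.06)
q=get_image("side");W=cloud(q)
im=q["image"].astype(int)
o=sensors.get_obs()["ee_pos"]
dark=(q["z_map"]>0)&(np.linalg.norm(W[...,:2]-o[:2],axis=-1)<.05)&(W[...,2]>.02)&(im[...,2]-im[...,0]<30)
i=np.argwhere(dark);z=W[dark];k=np.argsort(z[:,2])[:24]
for a in k: print(i[a],z[a].round(4),im[tuple(i[a])])
```

```text
t 6.78 pos [0.4888 0.1785 0.1047] F [ 0.1 -0.3  0.6] open 0.006 j [ 0.35  0.31 -0.23  1.03 -0.    0.75]
need shares tx,ty,tz [0.0015 0.149  0.0025] tooly [-0.001 -0.    -1.   ]
[243 289] [0.4693 0.1953 0.0357] [71 82 99]
[234 271] [0.5134 0.1899 0.0381] [ 88  96 110]
[233 271] [0.5141 0.1881 0.0391] [ 75  87 104]
[229 295] [0.4687 0.159  0.0426] [112 123 140]
[227 294] [0.4725 0.1548 0.043 ] [146 147 151]
[232 296] [0.4638 0.1666 0.0433] [115 125 141]
[231 296] [0.4647 0.1642 0.0435] [131 136 145]
[225 275] [0.513  0.1672 0.0439] [111 117 137]
[231 271] [0.515  0.1865 0.0439] [111 117 129]
[228 272] [0.516  0.1779 0.044 ] [117 124 139]
[224 276] [0.5119 0.1637 0.0441] [130 135 145]
[226 293] [0.4752 0.154  0.0443] [151 151 155]
[225 274] [0.5149 0.1686 0.0446] [134 137 144]
[225 292] [0.478  0.1532 0.0455] [135 137 142]
[219 279] [0.503  0.1743 0.0772] [114 123 139]
[217 281] [0.5009 0.1676 0.0776] [134 137 145]
[222 278] [0.5019 0.1835 0.0779] [ 90 101 119]
[221 278] [0.5025 0.1819 0.0791] [121 126 136]
[217 288] [0.4867 0.1631 0.0794] [116 123 136]
[218 280] [0.5014 0.173  0.08  ] [119 124 138]
[217 282] [0.4983 0.169  0.0804] [122 127 147]
[216 286] [0.485  0.187  0.1092] [109 107 102]
[215 289] [0.4801 0.1827 0.1101] [115 114 110]
[216 287] [0.4828 0.1877 0.111 ] [110 106  98]
```

>>> {"fn": "send_rows", "kwargs": {
  "targets": [
    {"tx":0,"ty":0,"tz":0,"twist":0},
    {"tx":0,"ty":0,"tz":0,"twist":0},
    {"tx":0,"ty":0,"tz":0,"twist":0},
    {"tx":0,"ty":0,"tz":0,"twist":0},
    {"tx":0,"ty":0,"tz":0,"twist":0}
  ],
  "grip": 1
}}

```text
time: 7.25
ee_pos: [0.489, 0.1786, 0.1053]
tool_rot: [0.693, -0.142, 0.142, -0.693]
contact_force: [0.1, 0.6, 0.3]
opening: 0.707
```

Run:
```python
from h import *
go(.4895,.179,.045)
q=get_image("side");W=cloud(q);ok=q["z_map"]>0
for d in models.cut_out(q,"dog_a")[:5]:
    P=W[d["pixels"]&ok]
    T=P[(P[:,2]>.074)&(P[:,2]<.084)]
    print(round(d["confidence"],2),np.round(d["bbox"]),len(T),T.mean(0).round(4),(T.min(0)+T.max(0))[:2]/2)
```

```text
t 7.25 pos [0.489  0.1786 0.1053] F [0.1 0.6 0.3] open 0.707 j [ 0.35  0.31 -0.23  1.03 -0.    0.75]
need shares tx,ty,tz [0.001  0.2009 0.0019] tooly [-0. -0. -1.]
0.91 [219. 258.  27.  33.] 151 [0.5921 0.2916 0.0791] [0.59314733 0.29083334]
0.9 [175. 225.  29.  33.] 126 [0.7163 0.2514 0.0792] [0.71688511 0.24946583]
0.88 [286. 230.  24.  32.] 131 [0.4881 0.179  0.0789] [0.48809362 0.17788096]<stdin>:7: RuntimeWarning: Mean of empty slice.
  ret = um.true_divide(
Traceback (most recent call last):
ValueError: zero-size array to reduction operation minimum which has no identity
```

Dog at (0.4885, 0.179). Descend to TCP z 0.045, then close.

>>> {"fn": "send_rows", "kwargs": {
  "targets": [
    {"tx":0,"ty":0.06,"tz":0.001,"twist":0},
    {"tx":0,"ty":0.06,"tz":0,"twist":0},
    {"tx":0,"ty":0.05,"tz":0,"twist":0},
    {"tx":0,"ty":0.03,"tz":0,"twist":0},
    {"tx":0,"ty":0,"tz":0,"twist":0}
  ],
  "grip": 1
}}

```text
time: 7.77
ee_pos: [0.4881, 0.1785, 0.0438]
tool_rot: [0.693, -0.143, 0.141, -0.692]
contact_force: [-0.9, -0.3, -0.4]
opening: 1.001
```

>>> {"fn": "send_rows", "kwargs": {
  "targets": [
    {"tx":0,"ty":0,"tz":0,"twist":0},
    {"tx":0,"ty":0,"tz":0,"twist":0},
    {"tx":0,"ty":0,"tz":0,"twist":0},
    {"tx":0,"ty":0,"tz":0,"twist":0},
    {"tx":0,"ty":0,"tz":0,"twist":0}
  ],
  "grip": 0.4
}}

```text
time: 8.18
ee_pos: [0.4895, 0.179, 0.0459]
tool_rot: [-0.693, 0.142, -0.142, 0.693]
contact_force: [-0.3, 0.2, 0.2]
opening: 0.401
```

>>> {"fn": "send_rows", "kwargs": {
  "targets": [
    {"tx":0,"ty":0,"tz":0,"twist":0},
    {"tx":0,"ty":0,"tz":0,"twist":0},
    {"tx":0,"ty":0,"tz":0,"twist":0},
    {"tx":0,"ty":0,"tz":0,"twist":0},
    {"tx":0,"ty":0,"tz":0,"twist":0}
  ],
  "grip": 0,
  "squeeze": 40
}}

```text
time: 8.6
ee_pos: [0.4896, 0.179, 0.0459]
tool_rot: [-0.693, 0.142, -0.142, 0.693]
contact_force: [-0.7, -1.1, 5.8]
opening: 0.335
```

>>> {"fn": "send_rows", "kwargs": {
  "targets": [
    {"tx":0,"ty":-0.05,"tz":0,"twist":0},
    {"tx":0,"ty":-0.09,"tz":0,"twist":0},
    {"tx":0,"ty":-0.1,"tz":0,"twist":0},
    {"tx":0,"ty":-0.1,"tz":0,"twist":0},
    {"tx":0,"ty":-0.09,"tz":0,"twist":0}
  ]
}}

```text
time: 9.02
ee_pos: [0.489, 0.1789, 0.1763]
tool_rot: [-0.693, 0.142, -0.142, 0.693]
contact_force: [0.2, -0.8, -1.6]
opening: 0.338
```

Run:
```python
from h import *
go(.553,-.1597,.175)
q=get_image("side");W=cloud(q);ok=q["z_map"]>0
im=q["image"].astype(int);o=sensors.get_obs()["ee_pos"]
m=ok&(np.linalg.norm(W[...,:2]-o[:2],axis=-1)<.05)&(im[...,2]-im[...,0]>30)&(W[...,2]>.02)
P=W[m];print(P.min(0),P.max(0))
```

```text
t 9.02 pos [0.489  0.1789 0.1763] F [ 0.2 -0.8 -1.6] open 0.338 j [ 0.35  0.27 -0.1   1.2   0.    0.75]
need shares tx,ty,tz [ 0.6394  0.0043 -0.9541] tooly [ 0.001  0.    -1.   ]
[0.45170165 0.14537146 0.13321117] [0.52412518 0.22355366 0.35023809]
```

>>> {"fn": "send_rows", "kwargs": {
  "targets": [
    {"tx":0.05,"ty":0,"tz":-0.08,"twist":0},
    {"tx":0.068,"ty":0,"tz":-0.1,"twist":0},
    {"tx":0.068,"ty":0,"tz":-0.1,"twist":0},
    {"tx":0.068,"ty":0,"tz":-0.1,"twist":0},
    {"tx":0.068,"ty":0,"tz":-0.1,"twist":0}
  ]
}}

```text
time: 9.48
ee_pos: [0.5214, 0.0069, 0.1744]
tool_rot: [-0.693, 0.142, -0.142, 0.693]
contact_force: [0.7, -0.1, -1.5]
opening: 0.339
```

>>> {"fn": "send_rows", "kwargs": {
  "targets": [
    {"tx":0.068,"ty":0,"tz":-0.1,"twist":0},
    {"tx":0.068,"ty":0,"tz":-0.1,"twist":0},
    {"tx":0.068,"ty":0,"tz":-0.1,"twist":0},
    {"tx":0.06,"ty":0,"tz":-0.09,"twist":0},
    {"tx":0.053,"ty":0,"tz":-0.084,"twist":0}
  ]
}}

```text
time: 9.9
ee_pos: [0.5531, -0.1618, 0.1742]
tool_rot: [0.693, -0.142, 0.142, -0.693]
contact_force: [0.8, 0.7, -1.0]
opening: 0.338
```

>>> {"fn": "send_rows", "kwargs": {
  "targets": [
    {"tx":0,"ty":0,"tz":0,"twist":0},
    {"tx":0,"ty":0,"tz":0,"twist":0},
    {"tx":0,"ty":0,"tz":0,"twist":0},
    {"tx":0,"ty":0,"tz":0,"twist":0},
    {"tx":0,"ty":0,"tz":0,"twist":0}
  ]
}}

```text
time: 10.32
ee_pos: [0.553, -0.1586, 0.1745]
tool_rot: [-0.693, 0.141, -0.141, 0.693]
contact_force: [0.3, 0.6, -1.3]
opening: 0.341
```

Run:
```python
from h import *
go(.553,-.1597,.092)
q=get_image("side");p=get_image("top")
f=lambda im,a,b,c,d:cv2.resize(im[b:d,a:c],(390,390),interpolation=cv2.INTER_CUBIC)
cv2.imwrite("pics/f.png",np.hstack([f(p["image"],300,100,460,260),f(q["image"],270,90,390,210)]))
W=cloud(q);ok=q["z_map"]>0
im=q["image"].astype(int)
b=(im[...,2]-im[...,0]>40)&(im[...,2]<190)&ok&(np.linalg.norm(W[...,:2]-[.553,-.16],axis=-1)<.045)&(W[...,2]>.125)&(W[...,2]<.215)
P=W[b];print(len(P),P.min(0).round(3),P.max(0).round(3))
for z in np.arange(.125,.215,.008):
    k=(P[:,2]>=z)&(P[:,2]<z+.008)
    if k.sum()>2:print(round(z,3),k.sum(),P[k].min(0).round(3),P[k].max(0).round(3))
```

```text
t 10.32 pos [ 0.553  -0.1586  0.1745] F [ 0.3  0.6 -1.3] open 0.341 j [-0.28  0.38  0.06  1.24  0.    0.12]
need shares tx,ty,tz [ 0.0016  0.275  -0.0033] tooly [ 0.  0. -1.]
295 [ 0.526 -0.176  0.131] [ 0.578 -0.129  0.211]
0.125 6 [ 0.54  -0.156  0.131] [ 0.56  -0.147  0.133]
0.133 20 [ 0.541 -0.155  0.134] [ 0.561 -0.146  0.141]
0.141 24 [ 0.541 -0.155  0.141] [ 0.562 -0.146  0.149]
0.149 23 [ 0.54  -0.154  0.149] [ 0.563 -0.144  0.157]
0.165 97 [ 0.526 -0.175  0.165] [ 0.577 -0.13   0.173]
0.173 45 [ 0.527 -0.176  0.173] [ 0.578 -0.129  0.181]
0.181 16 [ 0.538 -0.157  0.181] [ 0.549 -0.145  0.189]
0.189 13 [ 0.54  -0.155  0.19 ] [ 0.548 -0.147  0.197]
0.197 15 [ 0.539 -0.158  0.198] [ 0.549 -0.144  0.204]
0.205 34 [ 0.54  -0.171  0.205] [ 0.553 -0.143  0.211]
```

View pics/f.png

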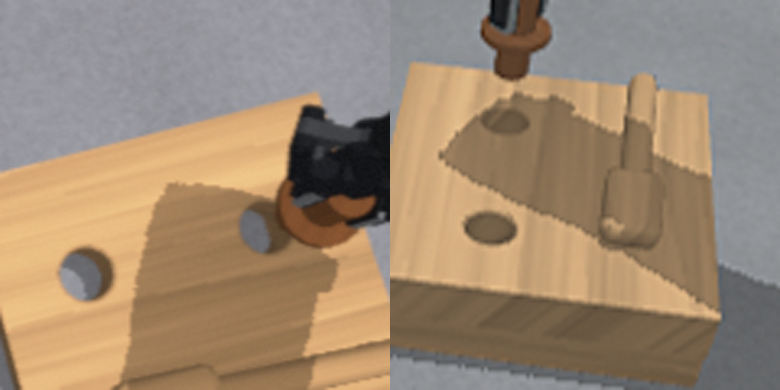

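>>> {"fn": "send_rows", "kwargs": {
  "targets": [
    {"tx":0.003,"ty":0.06,"tz":-0.005,"twist":0},
    {"tx":0,"ty":0.05,"tz":0,"twist":0},
    {"tx":0,"ty":0.05,"tz":0,"twist":0},
    {"tx":0,"ty":0.05,"tz":0,"twist":0},
    {"tx":0,"ty":0.02,"tz":0,"twist":0}
  ]
}}

```text
time: 10.83
ee_pos: [0.5524, -0.1606, 0.1036]
tool_rot: [-0.693, 0.142, -0.141, 0.693]
contact_force: [-0.5, -0.4, -1.6]
opening: 0.337
```

>>> {"fn": "send_rows", "kwargs": {
  "targets": [
    {"tx":0,"ty":0.02,"tz":0,"twist":0},
    {"tx":0,"ty":0.02,"tz":0,"twist":0},
    {"tx":0,"ty":0.008,"tz":0,"twist":0},
    {"tx":0,"ty":0,"tz":0,"twist":0},
    {"tx":0,"ty":0,"tz":0,"twist":0}
  ]
}}

```text
time: 11.25
ee_pos: [0.5536, -0.1614, 0.0916]
tool_rot: [0.693, -0.141, 0.142, -0.693]
contact_force: [-0.7, -0.8, 3.0]
opening: 0.338
```

>>> {"fn": "send_rows", "kwargs": {
  "targets": [
    {"tx":0,"ty":0,"tz":0,"twist":0},
    {"tx":0,"ty":0,"tz":0,"twist":0},
    {"tx":0,"ty":0,"tz":0,"twist":0},
    {"tx":0,"ty":0,"tz":0,"twist":0},
    {"tx":0,"ty":0,"tz":0,"twist":0}
  ],
  "grip": 0.8
}}

```text
time: 11.67
ee_pos: [0.5533, -0.1613, 0.091]
tool_rot: [-0.693, 0.142, -0.142, 0.693]
contact_force: [0.8, 0.4, 0.1]
opening: 0.8
```

>>> {"fn": "send_rows", "kwargs": {
  "targets": [
    {"tx":0,"ty":-0.05,"tz":0,"twist":0},
    {"tx":0,"ty":-0.1,"tz":0,"twist":0},
    {"tx":0,"ty":-0.1,"tz":0,"twist":0},
    {"tx":0,"ty":-0.1,"tz":0,"twist":0},
    {"tx":0,"ty":-0.1,"tz":0,"twist":0}
  ]
}}

```text
time: 12.08
ee_pos: [0.5529, -0.1612, 0.2275]
tool_rot: [-0.693, 0.142, -0.142, 0.693]
contact_force: [1.4, 0.8, 0.1]
opening: 0.804
```

Run:
```python
from h import *
go(.6,.1,.2)
q=get_image("side");W=cloud(q);ok=q["z_map"]>0
for d in models.cut_out(q,"dog_a"):
    P=W[d["pixels"]&ok];t=np.percentile(P[:,2],97);T=P[P[:,2]>t-.005]
    print(round(d["confidence"],2),np.round(d["bbox"]),"topz",t.round(4),T.mean(0).round(4))
X=W;im=q["image"].astype(int)
m=ok&(abs(W[...,0]-.66)<.06)&(abs(W[...,1]-.24)<.07)&(W[...,2]>.008)&(im[...,2]>im[...,0]+40)&(im[...,1]>im[...,0]+15)
np.save("side.npy",W[m]);P=W[m]
c=P[:,:2]-P[:,:2].mean(0);v=np.linalg.svd(c)[2];t=c@v[0];print(P[:,:2].mean(0),v[0],t.min(),t.max())
col=abs(c@v[1])>.018;print("collar t",t[col].min(),t[col].max(),t[P[:,2]>.056])
```

```text
t 12.08 pos [ 0.5529 -0.1612  0.2275] F [1.4 0.8 0.1] open 0.804 j [-0.28  0.37  0.18  1.37  0.    0.12]
need shares tx,ty,tz [-0.1978  0.0916  0.8624] tooly [-0.  0. -1.]
0.89 [217. 258.  30.  37.] topz 0.0806 [0.5918 0.2912 0.0793]
0.88 [306. 119.  22.  25.] topz 0.1276 [ 0.5539 -0.1591  0.126 ]
0.85 [175. 224.  24.  30.] topz 0.0807 [0.7169 0.2511 0.0795]
0.73 [202. 234.  29.  32.] topz 0.0545 [0.6556 0.2383 0.0525]
[0.65632079 0.24982839] [0.47155677 0.88183571] -0.03849077427968788 0.03636838969940904
collar t -0.009018183293132007 0.005285788803271456 [0.00123311]
```

Run:
```python
from h import *
p=get_image("top");W=cloud(p);q=get_image("side")
im=p["image"].astype(int)
m=(p["z_map"]>0)&(abs(W[...,0]-.66)<.065)&(abs(W[...,1]-.245)<.07)&(W[...,2]>.012)&(im[...,2]>im[...,0]+40)&(im[...,1]>im[...,0]+15)
P=W[m]
c=P[:,:2]-P[:,:2].mean(0);v=np.linalg.svd(c)[2];t=c@v[0];s=c@v[1];print(len(P),P[:,:2].mean(0),v,t.min(),t.max())
for b in np.arange(-.048,.048,.006):
    k=(t>=b)&(t<b+.006)
    if k.sum()>2:print(round(b,3),k.sum(),"z",np.percentile(P[k,2],90).round(3),"s",s[k].min().round(3),s[k].max().round(3))
f=lambda im,a,b,c,d:cv2.resize(im[b:d,a:c],(390,390),interpolation=cv2.INTER_CUBIC)
cv2.imwrite("pics/g.png",np.hstack([f(p["image"],140,90,260,210),f(q["image"],160,190,240,270)]))
```

```text
665 [0.65823064 0.24106059] [[ 0.4478117   0.89412789]
 [ 0.89412789 -0.4478117 ]] -0.03724449800575793 0.04284957781380996
-0.042 7 z 0.033 s -0.005 0.005
-0.036 60 z 0.047 s -0.012 0.014
-0.03 43 z 0.053 s -0.012 0.013
-0.024 39 z 0.051 s -0.012 0.013
-0.018 38 z 0.049 s -0.012 0.015
-0.012 40 z 0.047 s -0.015 0.014
-0.006 93 z 0.044 s -0.024 0.027
-0.0 120 z 0.048 s -0.025 0.027
0.006 74 z 0.055 s -0.022 0.022
0.012 18 z 0.054 s -0.013 0.016
0.018 26 z 0.036 s -0.012 0.014
0.024 36 z 0.035 s -0.012 0.015
0.03 37 z 0.033 s -0.012 0.015
0.036 30 z 0.032 s -0.01 0.014
0.042 4 z 0.03 s -0.004 0.005
```

View pics/g.png

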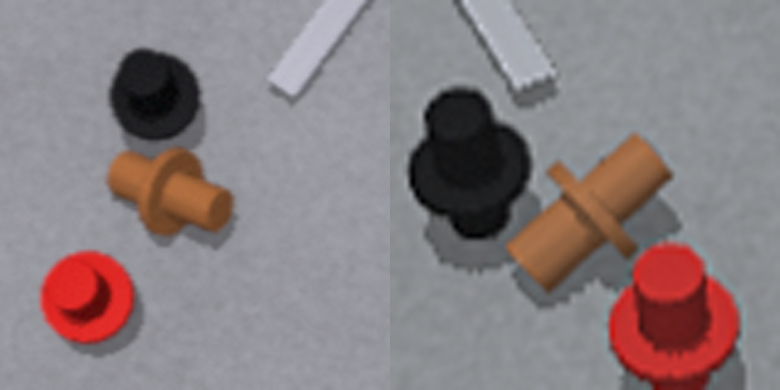

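>>> {"fn": "send_rows", "kwargs": {
  "targets": [
    {"tx":-0.017,"ty":0,"tz":0.1,"twist":0},
    {"tx":-0.017,"ty":0,"tz":0.11,"twist":0},
    {"tx":-0.017,"ty":0,"tz":0.11,"twist":0},
    {"tx":-0.017,"ty":0,"tz":0.11,"twist":0},
    {"tx":-0.017,"ty":0,"tz":0.11,"twist":0}
  ],
  "grip": 0.65
}}

```text
time: 12.7
ee_pos: [0.593, -0.0008, 0.2245]
tool_rot: [0.693, -0.143, 0.141, -0.693]
contact_force: [0.4, 0.0, -0.3]
opening: 0.65
```

>>> {"fn": "send_rows", "kwargs": {
  "targets": [
    {"tx":-0.017,"ty":0,"tz":0.11,"twist":0},
    {"tx":-0.017,"ty":0,"tz":0.11,"twist":0},
    {"tx":-0.017,"ty":0,"tz":0.11,"twist":0},
    {"tx":-0.017,"ty":0,"tz":0.11,"twist":0},
    {"tx":-0.017,"ty":0,"tz":0.11,"twist":0}
  ]
}}

```text
time: 13.12
ee_pos: [0.6344, 0.161, 0.2244]
tool_rot: [0.693, -0.142, 0.141, -0.692]
contact_force: [0.9, -0.1, 0.6]
opening: 0.648
```

>>> {"fn": "send_rows", "kwargs": {
  "targets": [
    {"tx":-0.017,"ty":0,"tz":0.11,"twist":0},
    {"tx":-0.017,"ty":0,"tz":0.096,"twist":0},
    {"tx":0,"ty":0,"tz":0,"twist":-0.078},
    {"tx":0,"ty":0,"tz":0,"twist":-0.078},
    {"tx":0,"ty":0,"tz":0,"twist":-0.078}
  ]
}}

```text
time: 13.53
ee_pos: [0.6492, 0.2209, 0.2238]
tool_rot: [0.707, -0.011, 0.009, -0.707]
contact_force: [-0.3, 0.1, -0.2]
opening: 0.646
```

>>> {"fn": "send_rows", "kwargs": {
  "targets": [
    {"tx":0,"ty":0,"tz":0,"twist":-0.078},
    {"tx":0,"ty":0,"tz":0,"twist":-0.078},
    {"tx":0,"ty":0,"tz":0,"twist":-0.078},
    {"tx":0,"ty":0,"tz":0,"twist":-0.078},
    {"tx":0,"ty":0,"tz":0,"twist":-0.078}
  ]
}}

```text
time: 13.95
ee_pos: [0.6492, 0.2201, 0.2242]
tool_rot: [0.677, 0.202, -0.204, -0.677]
contact_force: [-0.4, 0.4, -0.2]
opening: 0.648
```

>>> {"fn": "send_rows", "kwargs": {
  "targets": [
    {"tx":0,"ty":0,"tz":0,"twist":-0.078},
    {"tx":0,"ty":0,"tz":0,"twist":-0.078},
    {"tx":0,"ty":0,"tz":0,"twist":-0.078},
    {"tx":0,"ty":0,"tz":0,"twist":-0.078},
    {"tx":0,"ty":0,"tz":0,"twist":-0.025}
  ]
}}

```text
time: 14.37
ee_pos: [0.6493, 0.2201, 0.2242]
tool_rot: [-0.6, -0.373, 0.374, 0.601]
contact_force: [0.1, 0.2, 0.2]
opening: 0.65
```

```bash
python3 -c "
from h import *
go(.648,.221,.018)
print(R.from_quat(sensors.get_obs()['tool_rot']).as_matrix().round(3))"
```

```text
t 14.37 pos [0.6493 0.2201 0.2242] F [0.1 0.2 0.2] open 0.65 j [ 0.33  0.64  0.59  1.53  0.   -0.79]
need shares tx,ty,tz [0.002  0.6873 0.0039] tooly [-0.002 -0.001 -1.   ]
[[ 0.442 -0.002 -0.897]
 [ 0.897 -0.001  0.442]
 [-0.002 -1.     0.002]]
```

>>> {"fn": "send_rows", "kwargs": {
  "targets": [
    {"tx":0.002,"ty":0.1,"tz":0.004,"twist":0},
    {"tx":0,"ty":0.1,"tz":0,"twist":0},
    {"tx":0,"ty":0.1,"tz":0,"twist":0},
    {"tx":0,"ty":0.1,"tz":0,"twist":0},
    {"tx":0,"ty":0.1,"tz":0,"twist":0}
  ]
}}

```text
time: 14.78
ee_pos: [0.6477, 0.2209, 0.073]
tool_rot: [-0.602, -0.371, 0.372, 0.602]
contact_force: [0.6, -0.3, -0.0]
opening: 0.648
```

>>> {"fn": "send_rows", "kwargs": {
  "targets": [
    {"tx":0,"ty":0.07,"tz":0,"twist":0},
    {"tx":0,"ty":0.06,"tz":0,"twist":0},
    {"tx":0,"ty":0.04,"tz":0,"twist":0},
    {"tx":0,"ty":0.017,"tz":0,"twist":0},
    {"tx":0,"ty":0,"tz":0,"twist":0}
  ]
}}

```text
time: 15.2
ee_pos: [0.648, 0.221, 0.0183]
tool_rot: [-0.602, -0.37, 0.372, 0.602]
contact_force: [0.5, -1.1, 0.5]
opening: 0.65
```

>>> {"fn": "send_rows", "kwargs": {
  "targets": [
    {"tx":0,"ty":0,"tz":0,"twist":0},
    {"tx":0,"ty":0,"tz":0,"twist":0},
    {"tx":0,"ty":0,"tz":0,"twist":0},
    {"tx":0,"ty":0,"tz":0,"twist":0},
    {"tx":0,"ty":0,"tz":0,"twist":0}
  ],
  "grip": 0,
  "squeeze": 60
}}

```text
time: 15.62
ee_pos: [0.6496, 0.2215, 0.0211]
tool_rot: [0.602, 0.372, -0.371, -0.602]
contact_force: [-0.8, -0.7, 6.8]
opening: 0.302
```

>>> {"fn": "send_rows", "kwargs": {
  "targets": [
    {"tx":0,"ty":-0.06,"tz":0,"twist":0},
    {"tx":0,"ty":-0.1,"tz":0,"twist":0},
    {"tx":0,"ty":-0.1,"tz":0,"twist":0},
    {"tx":0,"ty":-0.06,"tz":0,"twist":0},
    {"tx":-0.05,"ty":0,"tz":0.06,"twist":0}
  ]
}}

```text
time: 16.03
ee_pos: [0.6311, 0.2174, 0.121]
tool_rot: [0.603, 0.375, -0.368, -0.601]
contact_force: [1.6, 0.9, -0.9]
opening: 0.306
```

>>> {"fn": "send_rows", "kwargs": {
  "targets": [
    {"tx":-0.079,"ty":0,"tz":0.091,"twist":0},
    {"tx":-0.079,"ty":0,"tz":0.091,"twist":0},
    {"tx":-0.079,"ty":0,"tz":0.091,"twist":0},
    {"tx":-0.079,"ty":0,"tz":0.091,"twist":0},
    {"tx":-0.079,"ty":0,"tz":0.091,"twist":0}
  ]
}}

```text
time: 16.45
ee_pos: [0.4493, 0.1708, 0.116]
tool_rot: [0.602, 0.372, -0.371, -0.602]
contact_force: [0.0, 0.4, -0.3]
opening: 0.306
```

Run:
```python
from h import *
go(.45,.17,.018)
q=get_image("side")
f=lambda im,a,b,c,d:cv2.resize(im[b:d,a:c],(600,600),interpolation=cv2.INTER_CUBIC)
cv2.imwrite("pics/hh.png",f(q["image"],240,150,360,270))
```

```text
t 16.45 pos [0.4493 0.1708 0.116 ] F [ 0.   0.4 -0.3] open 0.306 j [ 0.36  0.23 -0.31  1.03 -0.   -0.74]
need shares tx,ty,tz [-0.0014  0.3267 -0.0031] tooly [ 0.001  0.    -1.   ]
```

View pics/hh.png

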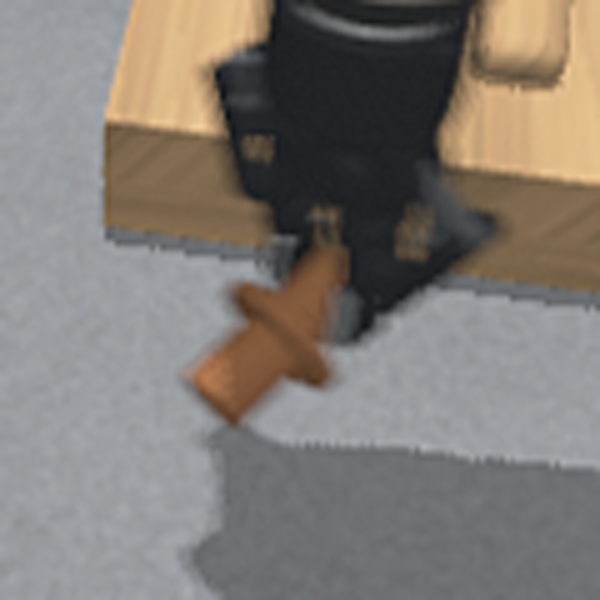

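>>> {"fn": "send_rows", "kwargs": {
  "targets": [
    {"tx":0,"ty":0.08,"tz":0,"twist":0},
    {"tx":0,"ty":0.08,"tz":0,"twist":0},
    {"tx":0,"ty":0.07,"tz":0,"twist":0},
    {"tx":0,"ty":0.04,"tz":0,"twist":0},
    {"tx":0,"ty":0.03,"tz":0,"twist":0}
  ]
}}

```text
time: 16.92
ee_pos: [0.4505, 0.1711, 0.0249]
tool_rot: [-0.602, -0.371, 0.372, 0.602]
contact_force: [0.0, -0.2, -0.0]
opening: 0.308
```

>>> {"fn": "send_rows", "kwargs": {
  "targets": [
    {"tx":0,"ty":0.01,"tz":0,"twist":0},
    {"tx":0,"ty":0,"tz":0,"twist":0},
    {"tx":0,"ty":0,"tz":0,"twist":0},
    {"tx":0,"ty":0,"tz":0,"twist":0},
    {"tx":0,"ty":0,"tz":0,"twist":0}
  ]
}}

```text
time: 17.33
ee_pos: [0.4515, 0.1715, 0.0236]
tool_rot: [0.602, 0.372, -0.371, -0.602]
contact_force: [-0.3, -0.4, -1.3]
opening: 0.301
```

>>> {"fn": "send_rows", "kwargs": {
  "targets": [
    {"tx":0,"ty":0,"tz":0,"twist":0},
    {"tx":0,"ty":0,"tz":0,"twist":0},
    {"tx":0,"ty":0,"tz":0,"twist":0},
    {"tx":0,"ty":0,"tz":0,"twist":0},
    {"tx":0,"ty":0,"tz":0,"twist":0}
  ],
  "grip": 0.65
}}

```text
time: 17.75
ee_pos: [0.451, 0.1713, 0.0229]
tool_rot: [0.602, 0.371, -0.371, -0.602]
contact_force: [-0.3, 0.2, -0.3]
opening: 0.651
```

>>> {"fn": "send_rows", "kwargs": {
  "targets": [
    {"tx":0,"ty":-0.07,"tz":0,"twist":0},
    {"tx":0,"ty":-0.1,"tz":0,"twist":0},
    {"tx":-0.03,"ty":-0.1,"tz":0,"twist":0},
    {"tx":-0.1,"ty":-0.05,"tz":0,"twist":0},
    {"tx":-0.1,"ty":0,"tz":0,"twist":0}
  ]
}}

```text
time: 18.17
ee_pos: [0.4216, 0.1099, 0.1219]
tool_rot: [0.602, 0.374, -0.37, -0.601]
contact_force: [0.5, -1.0, -0.7]
opening: 0.646
```

```bash
cat > lie.py <<'E'
from h import *
def lie(x0,y0,rad=.07):
  q=get_image("side");W=cloud(q);im=q["image"].astype(int)
  m=(q["z_map"]>0)&(np.linalg.norm(W[...,:2]-[x0,y0],axis=-1)<rad)&(W[...,2]>.008)&(W[...,2]<.07)&(im[...,2]>im[...,0]+35)
  m&=cv2.morphologyEx(m.astype(np.uint8),cv2.MORPH_OPEN,np.ones((2,2)))>0
  P=W[m];c=P[:,:2]-P[:,:2].mean(0);v=np.linalg.svd(c)[2];v[0]*=np.sign(v[0][1]);t=c@v[0];s=c@v[1]
  print(len(P),P[:,:2].mean(0),v,t.min(),t.max())
  for b in np.arange(-.054,.054,.006):
    k=(t>=b)&(t<b+.006)
    if k.sum()>2:print(round(b,3),k.sum(),P[k].mean(0).round(3),"z",np.percentile(P[k,2],95).round(3),"s",s[k].min().round(3),s[k].max().round(3))
  return q
E
python3 - <<'E'
from lie import *
go(.45,.17,.1)
q=lie(.46,.19)
f=lambda im,a,b,c,d:cv2.resize(im[b:d,a:c],(600,600),interpolation=cv2.INTER_CUBIC)
cv2.imwrite("pics/i.png",f(q["image"],240,150,360,270))
E
```

```text
t 18.17 pos [0.4216 0.1099 0.1219] F [ 0.5 -1.  -0.7] open 0.646 j [ 0.26  0.13 -0.42  1.02 -0.   -0.85]
need shares tx,ty,tz [0.2212 0.0739 0.0051] tooly [ 0.005  0.001 -1.   ]
472 [0.4593553  0.20015461] [[ 0.49129886  0.87099106]
 [-0.87099106  0.49129886]] -0.04047085603148287 0.03500030643348333
-0.042 11 [0.439 0.168 0.046] z 0.052 s -0.003 0.005
-0.036 31 [0.444 0.171 0.049] z 0.054 s -0.014 0.007
-0.03 32 [0.448 0.176 0.046] z 0.052 s -0.014 0.006
-0.024 34 [0.451 0.18  0.044] z 0.049 s -0.012 0.006
-0.018 31 [0.454 0.186 0.042] z 0.047 s -0.012 0.007
-0.012 25 [0.45  0.196 0.034] z 0.045 s -0.012 0.02
-0.006 48 [0.452 0.202 0.04 ] z 0.053 s -0.027 0.02
-0.0 91 [0.464 0.201 0.044] z 0.054 s -0.022 0.014
0.006 31 [0.464 0.208 0.034] z 0.04 s -0.013 0.009
0.012 33 [0.467 0.213 0.032] z 0.039 s -0.012 0.009
0.018 37 [0.469 0.218 0.03 ] z 0.036 s -0.011 0.009
0.024 40 [0.472 0.224 0.025] z 0.033 s -0.012 0.009
0.03 28 [0.477 0.227 0.026] z 0.031 s -0.011 0.009
```

View pics/i.png

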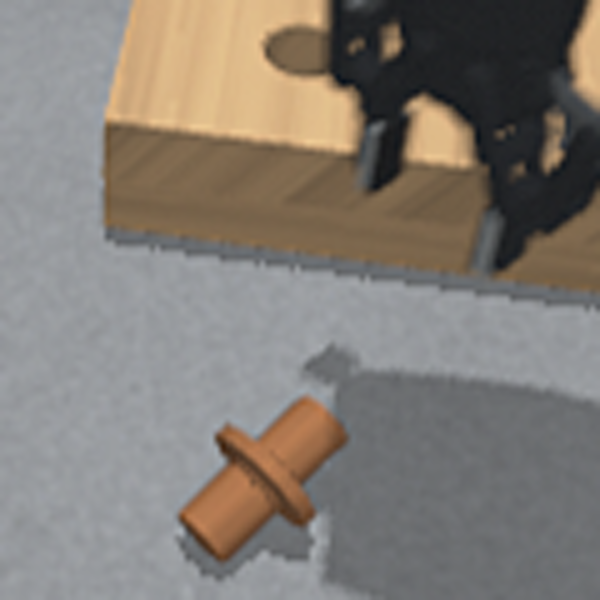

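>>> {"fn": "send_rows", "kwargs": {
  "targets": [
    {"tx":0.1,"ty":0,"tz":0,"twist":0},
    {"tx":0.1,"ty":0,"tz":0,"twist":0},
    {"tx":0.1,"ty":0,"tz":0,"twist":0},
    {"tx":0.1,"ty":0.03,"tz":0,"twist":0},
    {"tx":0.007,"ty":0.07,"tz":0.002,"twist":0}
  ]
}}

```text
time: 18.63
ee_pos: [0.4776, 0.2234, 0.0903]
tool_rot: [-0.601, -0.374, 0.37, 0.601]
contact_force: [-0.1, 0.7, -0.3]
opening: 0.646
```

>>> {"fn": "send_rows", "kwargs": {
  "targets": [
    {"tx":0,"ty":0.04,"tz":0,"twist":0},
    {"tx":0,"ty":0.04,"tz":0,"twist":0},
    {"tx":0,"ty":0.04,"tz":0,"twist":0},
    {"tx":0,"ty":0.03,"tz":0,"twist":0},
    {"tx":0,"ty":0,"tz":0,"twist":0}
  ]
}}

```text
time: 19.05
ee_pos: [0.4732, 0.2185, 0.0422]
tool_rot: [-0.602, -0.37, 0.372, 0.602]
contact_force: [0.3, 0.5, -1.3]
opening: 0.652
```

```bash
python3 -c "
from h import *
go(.475,.2197,.006)"
```

```text
t 19.05 pos [0.4732 0.2185 0.0422] F [ 0.3  0.5 -1.3] open 0.652 j [ 0.43  0.37 -0.32  0.89 -0.   -0.67]
need shares tx,ty,tz [ 0.0065  0.1206 -0.0039] tooly [-0.002 -0.001 -1.   ]
```

>>> {"fn": "send_rows", "kwargs": {
  "targets": [
    {"tx":0.006,"ty":0.04,"tz":-0.003,"twist":0},
    {"tx":0,"ty":0.04,"tz":0,"twist":0},
    {"tx":0,"ty":0.025,"tz":0,"twist":0},
    {"tx":0,"ty":0.012,"tz":0,"twist":0},
    {"tx":0,"ty":0,"tz":0,"twist":0}
  ]
}}

```text
time: 19.47
ee_pos: [0.4755, 0.2201, 0.0085]
tool_rot: [-0.602, -0.371, 0.372, 0.602]
contact_force: [-0.4, 0.1, 0.2]
opening: 0.653
```

>>> {"fn": "send_rows", "kwargs": {
  "targets": [
    {"tx":0,"ty":0,"tz":0,"twist":0},
    {"tx":0,"ty":0,"tz":0,"twist":0},
    {"tx":0,"ty":0,"tz":0,"twist":0},
    {"tx":0,"ty":0,"tz":0,"twist":0},
    {"tx":0,"ty":0,"tz":0,"twist":0}
  ],
  "grip": 0,
  "squeeze": 20
}}

```text
time: 19.88
ee_pos: [0.4762, 0.2205, 0.0093]
tool_rot: [0.602, 0.372, -0.371, -0.602]
contact_force: [-0.2, 0.7, 3.5]
opening: 0.337
```

>>> {"fn": "send_rows", "kwargs": {
  "targets": [
    {"tx":0,"ty":-0.04,"tz":0,"twist":0},
    {"tx":0,"ty":-0.08,"tz":0,"twist":0},
    {"tx":0,"ty":-0.1,"tz":0,"twist":0},
    {"tx":0,"ty":-0.1,"tz":0,"twist":0},
    {"tx":0,"ty":-0.08,"tz":0,"twist":0}
  ]
}}

```text
time: 20.3
ee_pos: [0.4759, 0.2203, 0.1309]
tool_rot: [0.602, 0.372, -0.371, -0.602]
contact_force: [0.1, 0.7, -1.1]
opening: 0.335
```

Run:
```python
from lie import *
go(.475,.2197,.13)
q=get_image("side")
f=lambda im,a,b,c,d:cv2.resize(im[b:d,a:c],(600,600),interpolation=cv2.INTER_CUBIC)
cv2.imwrite("pics/j.png",f(q["image"],220,150,340,270))
```

```text
t 20.3 pos [0.4759 0.2203 0.1309] F [ 0.1  0.7 -1.1] open 0.335 j [ 0.43  0.3  -0.17  1.1  -0.   -0.67]
need shares tx,ty,tz [-0.0031  0.0032  0.0019] tooly [ 0.001  0.    -1.   ]
```

View pics/j.png

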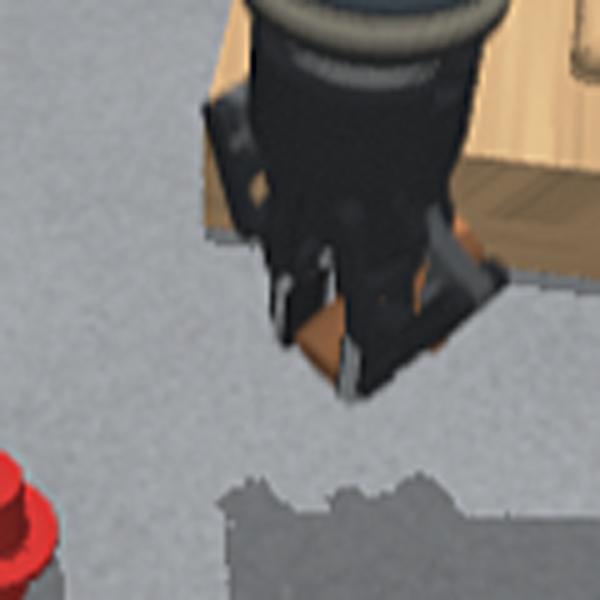

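>>> {"fn": "send_rows", "kwargs": {
  "targets": [
    {"tx":0,"ty":0.06,"tz":0,"twist":0},
    {"tx":0,"ty":0.05,"tz":0,"twist":0},
    {"tx":0,"ty":0.03,"tz":0,"twist":0},
    {"tx":0,"ty":0,"tz":0,"twist":0},
    {"tx":0,"ty":0,"tz":0,"twist":0}
  ],
  "grip": 0.32
}}

```text
time: 20.77
ee_pos: [0.4755, 0.22, 0.0866]
tool_rot: [-0.602, -0.371, 0.372, 0.602]
contact_force: [0.7, -0.1, -1.1]
opening: 0.334
```

```bash
cat >> lie.py <<'E'
def hang():
  o=sensors.get_obs()["ee_pos"];go(*o)
  q=get_image("side");W=cloud(q);im=q["image"].astype(int)
  m=(q["z_map"]>0)&(np.linalg.norm(W[...,:2]-o[:2],axis=-1)<.085)&(W[...,2]>.006)&(W[...,2]<o[2]+.06)&(im[...,2]>im[...,0]+35)&(im[...,2]<1.9*im[...,1])&(W[...,1]>.09)
  m&=cv2.morphologyEx(m.astype(np.uint8),cv2.MORPH_OPEN,np.ones((2,2)))>0
  P=W[m]-o;e=np.array([.442,.897,0]);t=P@e
  print(len(P),"rel z min/max",P[:,2].min().round(3),P[:,2].max().round(3))
  for b in np.arange(-.09,.05,.01):
    k=(t>=b)&(t<b+.01)
    if k.sum()>2:print(round(b,3),k.sum(),"z",P[k,2].min().round(3),P[k,2].max().round(3))
E
python3 -c "
from lie import *
hang()"
```

```text
t 20.77 pos [0.4755 0.22   0.0866] F [ 0.7 -0.1 -1.1] open 0.334 j [ 0.43  0.33 -0.25  0.99 -0.   -0.67]
need shares tx,ty,tz [0. 0. 0.] tooly [-0.001 -0.001 -1.   ]
102 rel z min/max -0.003 0.044
-0.07 19 z 0.028 0.044
-0.06 9 z 0.03 0.041
-0.01 15 z 0.021 0.025
-0.0 57 z -0.003 0.024
```

>>> {"fn": "send_rows", "kwargs": {
  "targets": [
    {"tx":0,"ty":0,"tz":0,"twist":0},
    {"tx":0,"ty":0,"tz":0,"twist":0},
    {"tx":0,"ty":0,"tz":0,"twist":0},
    {"tx":0,"ty":0,"tz":0,"twist":0},
    {"tx":0,"ty":0,"tz":0,"twist":0}
  ],
  "grip": 0.332
}}

```text
time: 21.23
ee_pos: [0.476, 0.2203, 0.087]
tool_rot: [0.602, 0.371, -0.371, -0.602]
contact_force: [-0.7, -0.3, -0.4]
opening: 0.341
```

```bash
python3 -c "
from lie import *
hang()"
```

```text
t 21.23 pos [0.476  0.2203 0.087 ] F [-0.7 -0.3 -0.4] open 0.341 j [ 0.43  0.33 -0.25  0.99 -0.   -0.67]
need shares tx,ty,tz [0. 0. 0.] tooly [ 0.  0. -1.]
94 rel z min/max -0.002 0.042
-0.07 18 z 0.029 0.042
-0.06 8 z 0.034 0.041
-0.01 16 z 0.02 0.026
-0.0 52 z -0.002 0.024
```

>>> {"fn": "send_rows", "kwargs": {
  "targets": [
    {"tx":0,"ty":0,"tz":0,"twist":0},
    {"tx":0,"ty":0,"tz":0,"twist":0},
    {"tx":0,"ty":0,"tz":0,"twist":0},
    {"tx":0,"ty":0,"tz":0,"twist":0},
    {"tx":0,"ty":0,"tz":0,"twist":0}
  ],
  "grip": 0.336
}}

```text
time: 21.7
ee_pos: [0.4758, 0.2202, 0.0868]
tool_rot: [0.602, 0.371, -0.371, -0.602]
contact_force: [-0.7, 0.4, -0.4]
opening: 0.341
```

```bash
python3 -c "
from lie import *
hang()"
```

```text
t 21.7 pos [0.4758 0.2202 0.0868] F [-0.7  0.4 -0.4] open 0.341 j [ 0.43  0.33 -0.25  0.99 -0.   -0.67]
need shares tx,ty,tz [0. 0. 0.] tooly [-0. -0. -1.]
93 rel z min/max -0.002 0.044
-0.07 17 z 0.029 0.044
-0.06 9 z 0.033 0.042
-0.01 14 z 0.021 0.027
-0.0 53 z -0.002 0.023
```

>>> {"fn": "send_rows", "kwargs": {
  "targets": [
    {"tx":0,"ty":0,"tz":0,"twist":0},
    {"tx":0,"ty":0,"tz":0,"twist":0},
    {"tx":0,"ty":0,"tz":0,"twist":0},
    {"tx":0,"ty":0,"tz":0,"twist":0},
    {"tx":0,"ty":0,"tz":0,"twist":0}
  ],
  "grip": 0.338
}}

```text
time: 22.17
ee_pos: [0.4759, 0.2202, 0.0868]
tool_rot: [-0.602, -0.371, 0.371, 0.602]
contact_force: [-0.1, 0.4, -1.3]
opening: 0.343
```

```bash
python3 -c "
from lie import *
hang()"
```

```text
t 22.17 pos [0.4759 0.2202 0.0868] F [-0.1  0.4 -1.3] open 0.343 j [ 0.43  0.33 -0.25  0.99  0.   -0.67]
need shares tx,ty,tz [0. 0. 0.] tooly [ 0.  0. -1.]
89 rel z min/max -0.003 0.043
-0.07 18 z 0.03 0.043
-0.06 4 z 0.031 0.041
-0.01 14 z 0.02 0.025
-0.0 53 z -0.003 0.025
```

>>> {"fn": "send_rows", "kwargs": {
  "targets": [
    {"tx":0,"ty":0,"tz":0,"twist":0},
    {"tx":0,"ty":0,"tz":0,"twist":0},
    {"tx":0,"ty":0,"tz":0,"twist":0},
    {"tx":0,"ty":0,"tz":0,"twist":0},
    {"tx":0,"ty":0,"tz":0,"twist":0}
  ],
  "grip": 0.34
}}

```text
time: 22.63
ee_pos: [0.4758, 0.2202, 0.0868]
tool_rot: [-0.602, -0.371, 0.371, 0.602]
contact_force: [-0.7, 0.9, -0.4]
opening: 0.338
```

```bash
python3 -c "
from lie import *
hang()"
```

```text
t 22.63 pos [0.4758 0.2202 0.0868] F [-0.7  0.9 -0.4] open 0.338 j [ 0.43  0.33 -0.25  0.99  0.   -0.67]
need shares tx,ty,tz [0. 0. 0.] tooly [ 0.  0. -1.]
94 rel z min/max -0.003 0.042
-0.07 19 z 0.029 0.042
-0.06 7 z 0.033 0.04
-0.01 13 z 0.02 0.025
-0.0 55 z -0.003 0.026
```

>>> {"fn": "send_rows", "kwargs": {
  "targets": [
    {"tx":0,"ty":0,"tz":0,"twist":0},
    {"tx":0,"ty":0,"tz":0,"twist":0},
    {"tx":0,"ty":0,"tz":0,"twist":0},
    {"tx":0,"ty":0,"tz":0,"twist":0},
    {"tx":0,"ty":0,"tz":0,"twist":0}
  ],
  "grip": 0.342
}}

```text
time: 23.1
ee_pos: [0.4758, 0.2202, 0.0868]
tool_rot: [0.602, 0.371, -0.371, -0.602]
contact_force: [0.3, -0.1, -1.7]
opening: 0.345
```

```bash
python3 -c "
from lie import *
hang()"
```

```text
t 23.1 pos [0.4758 0.2202 0.0868] F [ 0.3 -0.1 -1.7] open 0.345 j [ 0.43  0.33 -0.25  0.99 -0.   -0.67]
need shares tx,ty,tz [0. 0. 0.] tooly [ 0. -0. -1.]
96 rel z min/max -0.003 0.043
-0.07 19 z 0.029 0.043
-0.06 8 z 0.033 0.041
-0.01 14 z 0.02 0.026
-0.0 54 z -0.003 0.024
```

>>> {"fn": "send_rows", "kwargs": {
  "targets": [
    {"tx":0,"ty":0,"tz":0,"twist":0},
    {"tx":0,"ty":0,"tz":0,"twist":0},
    {"tx":0,"ty":0,"tz":0,"twist":0},
    {"tx":0,"ty":0,"tz":0,"twist":0},
    {"tx":0,"ty":0,"tz":0,"twist":0}
  ],
  "grip": 0.344
}}

```text
time: 23.57
ee_pos: [0.4758, 0.2202, 0.0868]
tool_rot: [0.602, 0.371, -0.371, -0.602]
contact_force: [0.1, -0.3, -1.3]
opening: 0.346
```

```bash
python3 -c "
from lie import *
hang()"
```

```text
t 23.57 pos [0.4758 0.2202 0.0868] F [ 0.1 -0.3 -1.3] open 0.346 j [ 0.43  0.33 -0.25  0.99 -0.   -0.67]
need shares tx,ty,tz [0. 0. 0.] tooly [ 0. -0. -1.]
96 rel z min/max -0.003 0.043
-0.07 17 z 0.03 0.043
-0.06 9 z 0.03 0.041
-0.01 15 z 0.02 0.025
-0.0 54 z -0.003 0.024
```

>>> {"fn": "send_rows", "kwargs": {
  "targets": [
    {"tx":0,"ty":0,"tz":0,"twist":0},
    {"tx":0,"ty":0,"tz":0,"twist":0},
    {"tx":0,"ty":0,"tz":0,"twist":0},
    {"tx":0,"ty":0,"tz":0,"twist":0},
    {"tx":0,"ty":0,"tz":0,"twist":0}
  ],
  "grip": 0.346
}}

```text
time: 24.03
ee_pos: [0.4759, 0.2203, 0.0868]
tool_rot: [-0.602, -0.371, 0.371, 0.602]
contact_force: [-0.3, 0.7, -0.4]
opening: 0.344
```

```bash
python3 -c "
from lie import *
hang()"
```

```text
t 24.03 pos [0.4759 0.2203 0.0868] F [-0.3  0.7 -0.4] open 0.344 j [ 0.43  0.33 -0.25  0.99  0.   -0.67]
need shares tx,ty,tz [0. 0. 0.] tooly [ 0.  0. -1.]
516 rel z min/max -0.055 0.019
-0.01 26 z -0.029 0.015
-0.0 73 z -0.027 0.019
0.01 151 z -0.041 0.017
0.02 125 z -0.055 -0.004
0.03 141 z -0.055 -0.008
```

>>> {"fn": "send_rows", "kwargs": {
  "targets": [
    {"tx":0,"ty":0,"tz":0,"twist":0},
    {"tx":0,"ty":0,"tz":0,"twist":0},
    {"tx":0,"ty":0,"tz":0,"twist":0},
    {"tx":0,"ty":0,"tz":0,"twist":0},
    {"tx":0,"ty":0,"tz":0,"twist":0}
  ],
  "grip": 0.348
}}

```text
time: 24.5
ee_pos: [0.4758, 0.2202, 0.0868]
tool_rot: [-0.602, -0.371, 0.371, 0.602]
contact_force: [-0.6, -0.4, 1.6]
opening: 0.349
```

```bash
python3 -c "
from lie import *
hang()"
```

```text
t 24.5 pos [0.4758 0.2202 0.0868] F [-0.6 -0.4  1.6] open 0.349 j [ 0.43  0.33 -0.25  0.99  0.   -0.67]
need shares tx,ty,tz [0. 0. 0.] tooly [-0. -0. -1.]
509 rel z min/max -0.08 -0.004
-0.02 21 z -0.044 -0.04
-0.01 39 z -0.046 -0.007
-0.0 95 z -0.079 -0.005
0.01 154 z -0.08 -0.004
0.02 162 z -0.076 -0.004
0.03 38 z -0.052 -0.041
```

>>> {"fn": "send_rows", "kwargs": {
  "targets": [
    {"tx":0,"ty":-0.04,"tz":0,"twist":0},
    {"tx":0,"ty":-0.04,"tz":0,"twist":0},
    {"tx":0,"ty":0,"tz":0,"twist":0},
    {"tx":0,"ty":0,"tz":0,"twist":0},
    {"tx":0,"ty":0,"tz":0,"twist":0}
  ],
  "grip": 0.8
}}

```text
time: 24.97
ee_pos: [0.4757, 0.2202, 0.1103]
tool_rot: [-0.602, -0.371, 0.371, 0.602]
contact_force: [-0.1, -0.3, -1.0]
opening: 0.803
```

Run:
```python
from h import *
q=get_image("side");W=cloud(q);ok=q["z_map"]>0
for d in models.cut_out(q,"dog_a"):
    P=W[d["pixels"]&ok]
    T=P[(P[:,2]>.075)&(P[:,2]<.084)]
    if len(T)<20: continue
    C=P[(P[:,2]>.03)&(P[:,2]<.046)]
    print(round(d["confidence"],2),np.round(d["bbox"]),len(T),T.mean(0).round(4),"mid",((T.min(0)+T.max(0))/2).round(4),"collar",C.min(0).round(3),C.max(0).round(3))
go(.475,.22,.045)
f=lambda im,a,b,c,d:cv2.resize(im[b:d,a:c],(500,500),interpolation=cv2.INTER_CUBIC)
cv2.imwrite("pics/k.png",f(q["image"],220,170,340,290))
```

```text
0.77 [218. 256.  27.  36.] 152 [0.5922 0.2908 0.0793] mid [0.5933 0.2901 0.0787] collar [0.565 0.262 0.036] [0.621 0.317 0.046]
0.75 [282. 250.  21.  34.] 137 [0.4779 0.2269 0.0794] mid [0.4781 0.2255 0.0788] collar [0.452 0.201 0.038] [0.506 0.253 0.046]
0.71 [175. 225.  29.  32.] 129 [0.7166 0.251  0.0794] mid [0.7176 0.2494 0.0785] collar [0.69  0.222 0.035] [0.746 0.278 0.046]
t 25.07 pos [0.4755 0.22   0.1101] F [-0.6  0.3 -0.4] open 0.801 j [ 0.43  0.32 -0.21  1.05 -0.   -0.67]
need shares tx,ty,tz [-0.0007  0.2171  0.0013] tooly [-0.001 -0.    -1.   ]
```

View pics/k.png

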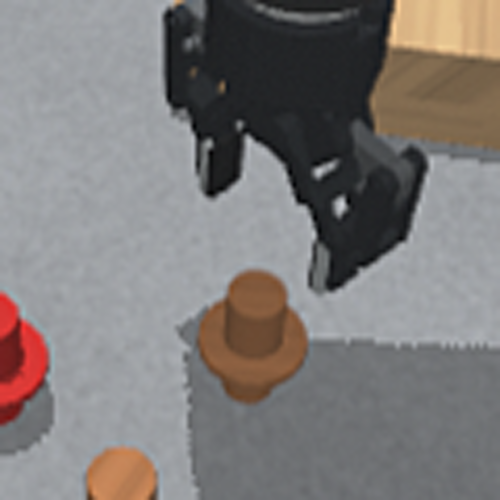

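>>> {"fn": "send_rows", "kwargs": {
  "targets": [
    {"tx":0.024,"ty":0,"tz":0.002,"twist":0},
    {"tx":0,"ty":0.06,"tz":0,"twist":0},
    {"tx":0,"ty":0.07,"tz":0,"twist":0},
    {"tx":0,"ty":0.06,"tz":0,"twist":0},
    {"tx":0,"ty":0.027,"tz":0,"twist":0}
  ]
}}

```text
time: 25.48
ee_pos: [0.4775, 0.2268, 0.0433]
tool_rot: [-0.602, -0.37, 0.372, 0.602]
contact_force: [0.1, -1.0, -0.8]
opening: 0.8
```

>>> {"fn": "send_rows", "kwargs": {
  "targets": [
    {"tx":0,"ty":0,"tz":0,"twist":0},
    {"tx":0,"ty":0,"tz":0,"twist":0},
    {"tx":0,"ty":0,"tz":0,"twist":0},
    {"tx":0,"ty":0,"tz":0,"twist":0},
    {"tx":0,"ty":0,"tz":0,"twist":0}
  ],
  "grip": 0.42
}}

```text
time: 25.9
ee_pos: [0.4791, 0.2272, 0.0466]
tool_rot: [0.602, 0.372, -0.371, -0.602]
contact_force: [-0.1, -0.6, 0.0]
opening: 0.419
```

>>> {"fn": "send_rows", "kwargs": {
  "targets": [
    {"tx":0,"ty":0,"tz":0,"twist":0},
    {"tx":0,"ty":0,"tz":0,"twist":0},
    {"tx":0,"ty":0,"tz":0,"twist":0},
    {"tx":0,"ty":0,"tz":0,"twist":0},
    {"tx":0,"ty":0,"tz":0,"twist":0}
  ],
  "grip": 0,
  "squeeze": 40
}}

```text
time: 26.32
ee_pos: [0.479, 0.2272, 0.0465]
tool_rot: [0.602, 0.372, -0.371, -0.602]
contact_force: [-0.2, -0.5, 7.1]
opening: 0.337
```

>>> {"fn": "send_rows", "kwargs": {
  "targets": [
    {"tx":0,"ty":-0.05,"tz":0,"twist":0},
    {"tx":0,"ty":-0.09,"tz":0,"twist":0},
    {"tx":0,"ty":-0.1,"tz":0,"twist":0},
    {"tx":0,"ty":-0.1,"tz":0,"twist":0},
    {"tx":0,"ty":-0.09,"tz":0,"twist":0}
  ]
}}

```text
time: 26.73
ee_pos: [0.4785, 0.2269, 0.1769]
tool_rot: [0.602, 0.372, -0.371, -0.602]
contact_force: [1.0, 0.5, -0.7]
opening: 0.338
```

```bash
python3 -c "
from h import *
go(.5213,-.0237,.175)"
```

```text
t 26.73 pos [0.4785 0.2269 0.1769] F [ 1.   0.5 -0.7] open 0.338 j [ 0.44  0.29 -0.07  1.21 -0.   -0.66]
need shares tx,ty,tz [-0.6825  0.006  -0.5022] tooly [ 0.001  0.    -1.   ]
```

>>> {"fn": "send_rows", "kwargs": {
  "targets": [
    {"tx":-0.06,"ty":0,"tz":-0.045,"twist":0},
    {"tx":-0.08,"ty":0,"tz":-0.06,"twist":0},
    {"tx":-0.08,"ty":0,"tz":-0.06,"twist":0},
    {"tx":-0.08,"ty":0,"tz":-0.06,"twist":0},
    {"tx":-0.08,"ty":0,"tz":-0.06,"twist":0}
  ]
}}

```text
time: 27.15
ee_pos: [0.5039, 0.0854, 0.1751]
tool_rot: [0.602, 0.372, -0.371, -0.602]
contact_force: [0.3, 0.4, 0.1]
opening: 0.338
```

>>> {"fn": "send_rows", "kwargs": {
  "targets": [
    {"tx":-0.08,"ty":0,"tz":-0.06,"twist":0},
    {"tx":-0.08,"ty":0,"tz":-0.06,"twist":0},
    {"tx":-0.07,"ty":0,"tz":-0.05,"twist":0},
    {"tx":-0.05,"ty":0,"tz":-0.035,"twist":0},
    {"tx":-0.022,"ty":0,"tz":-0.012,"twist":0}
  ]
}}

```text
time: 27.57
ee_pos: [0.5216, -0.0258, 0.1749]
tool_rot: [0.602, 0.371, -0.371, -0.602]
contact_force: [-0.4, 0.5, -0.6]
opening: 0.337
```

>>> {"fn": "send_rows", "kwargs": {
  "targets": [
    {"tx":0,"ty":0,"tz":0,"twist":0},
    {"tx":0,"ty":0,"tz":0,"twist":0},
    {"tx":0,"ty":0,"tz":0,"twist":0},
    {"tx":0,"ty":0,"tz":0,"twist":0},
    {"tx":0,"ty":0,"tz":0,"twist":0}
  ]
}}

```text
time: 27.98
ee_pos: [0.5213, -0.0226, 0.1748]
tool_rot: [-0.602, -0.372, 0.372, 0.602]
contact_force: [0.0, 0.1, -0.1]
opening: 0.334
```

Run:
```python
from h import *
go(.5213,-.0237,.092)
q=get_image("side")
W=cloud(q);ok=q["z_map"]>0
im=q["image"].astype(int)
b=(im[...,2]-im[...,0]>40)&ok&(np.linalg.norm(W[...,:2]-[.5213,-.0237],axis=-1)<.045)&(W[...,2]>.12)&(W[...,2]<.215)
P=W[b]
for z in np.arange(.125,.215,.008):
    k=(P[:,2]>=z)&(P[:,2]<z+.008)
    if k.sum()>2:print(round(z,3),k.sum(),P[k].min(0).round(3),P[k].max(0).round(3))
```

```text
t 27.98 pos [ 0.5213 -0.0226  0.1748] F [ 0.   0.1 -0.1] open 0.334 j [-0.04  0.27 -0.1   1.2   0.   -1.15]
need shares tx,ty,tz [-0.0033  0.2759 -0.0015] tooly [ 0.  0. -1.]
0.125 7 [ 0.509 -0.022  0.13 ] [ 0.525 -0.011  0.133]
0.133 29 [ 0.507 -0.024  0.133] [ 0.533 -0.008  0.141]
0.141 32 [ 0.507 -0.023  0.141] [ 0.533 -0.009  0.149]
0.149 16 [ 0.51  -0.017  0.15 ] [ 0.531 -0.008  0.155]
0.165 156 [ 0.494 -0.036  0.165] [0.548 0.004 0.173]
0.173 38 [ 0.497 -0.027  0.173] [0.545 0.004 0.181]
0.181 23 [ 0.515 -0.016  0.181] [ 0.533 -0.008  0.189]
0.189 18 [ 0.493 -0.015  0.19 ] [ 0.533 -0.009  0.197]
0.197 21 [ 0.516 -0.014  0.197] [ 0.531 -0.007  0.205]
0.205 55 [ 0.516 -0.04   0.205] [ 0.534 -0.006  0.21 ]
```

>>> {"fn": "send_rows", "kwargs": {
  "targets": [
    {"tx":0,"ty":0.06,"tz":-0.002,"twist":0},
    {"tx":0,"ty":0.05,"tz":0,"twist":0},
    {"tx":0,"ty":0.05,"tz":0,"twist":0},
    {"tx":0,"ty":0.05,"tz":0,"twist":0},
    {"tx":0,"ty":0.02,"tz":0,"twist":0}
  ]
}}

```text
time: 28.45
ee_pos: [0.521, -0.0233, 0.1039]
tool_rot: [-0.601, -0.371, 0.372, 0.602]
contact_force: [-0.2, 1.1, -0.9]
opening: 0.337
```

>>> {"fn": "send_rows", "kwargs": {
  "targets": [
    {"tx":0,"ty":0.02,"tz":0,"twist":0},
    {"tx":0,"ty":0.02,"tz":0,"twist":0},
    {"tx":0,"ty":0.008,"tz":0,"twist":0},
    {"tx":0,"ty":0,"tz":0,"twist":0},
    {"tx":0,"ty":0,"tz":0,"twist":0}
  ]
}}

```text
time: 28.87
ee_pos: [0.5222, -0.0236, 0.0924]
tool_rot: [0.602, 0.372, -0.371, -0.602]
contact_force: [-5.8, 1.5, 13.0]
opening: 0.336
```

>>> {"fn": "send_rows", "kwargs": {
  "targets": [
    {"tx":0,"ty":0,"tz":0,"twist":0},
    {"tx":0,"ty":0,"tz":0,"twist":0},
    {"tx":0,"ty":0,"tz":0,"twist":0},
    {"tx":0,"ty":0,"tz":0,"twist":0},
    {"tx":0,"ty":0,"tz":0,"twist":0}
  ],
  "grip": 0.75
}}

```text
time: 29.28
ee_pos: [0.522, -0.0238, 0.0913]
tool_rot: [0.602, 0.371, -0.371, -0.602]
contact_force: [-0.2, 0.1, 0.0]
opening: 0.752
```

>>> {"fn": "send_rows", "kwargs": {
  "targets": [
    {"tx":0,"ty":-0.05,"tz":0,"twist":0},
    {"tx":0,"ty":-0.1,"tz":0,"twist":0},
    {"tx":0,"ty":-0.1,"tz":0,"twist":0},
    {"tx":0,"ty":-0.1,"tz":0,"twist":0},
    {"tx":0,"ty":-0.1,"tz":0,"twist":0}
  ]
}}

```text
time: 29.7
ee_pos: [0.5216, -0.0238, 0.2278]
tool_rot: [-0.602, -0.371, 0.371, 0.602]
contact_force: [0.6, -0.1, -0.1]
opening: 0.747
```

Run:
```python
from h import *
go(.5,.0,.2)
q=get_image("side");W=cloud(q);ok=q["z_map"]>0
a=np.radians(13.15)
for n in("dog_a","dowel"):
  for d in models.cut_out(q,n):
    P=W[d["pixels"]&ok];t=np.percentile(P[:,2],97);T=P[P[:,2]>t-.005];m=T.mean(0)
    e=m[:2]-[.4984,-.1010];print(n,round(d["confidence"],2),np.round(d["bbox"]),"topz",t.round(4),m.round(4),"board xy",(np.cos(a)*e[0]+np.sin(a)*e[1]).round(4),(-np.sin(a)*e[0]+np.cos(a)*e[1]).round(4))
f=lambda im,a,b,c,d:cv2.resize(im[b:d,a:c],(600,450),interpolation=cv2.INTER_CUBIC)
cv2.imwrite("pics/l.png",f(q["image"],230,80,430,230))
```

```text
t 29.7 pos [ 0.5216 -0.0238  0.2278] F [ 0.6 -0.1 -0.1] open 0.747 j [-0.05  0.26  0.02  1.33  0.   -1.15]
need shares tx,ty,tz [0.0385 0.0925 0.1   ] tooly [-0.  0. -1.]
dog_a 0.84 [217. 255.  29.  32.] topz 0.0804 [0.5923 0.2908 0.0792] board xy 0.1806 0.3601
dog_a 0.7 [306. 120.  22.  25.] topz 0.1271 [ 0.5523 -0.1587  0.1258] board xy 0.0394 -0.0685
dog_a 0.67 [301. 153.  21.  26.] topz 0.1269 [ 0.5217 -0.0221  0.1254] board xy 0.0406 0.0715
dog_a 0.63 [176. 225.  27.  27.] topz 0.0811 [0.7171 0.2512 0.0797] board xy 0.2931 0.2932
dowel 0.63 [251. 297.  16.  32.] topz 0.0828 [0.4969 0.3471 0.0812] board xy 0.1005 0.4367
```

View pics/l.png

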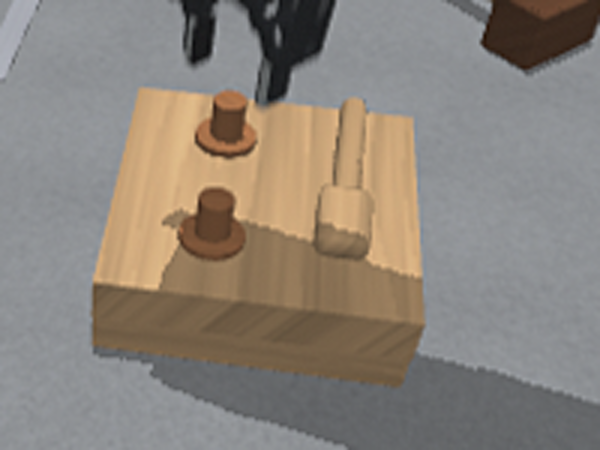

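The picture shows both dogs seated upright, collars flat on the board (crop about (228,120) and (213,225)). The gripper is clear of everything and the dowel is where it was.

```bash
python3 -c "
from h import *
r.finish_job()"
```

```text
the job is handed in; nothing more can be done
```

Both wooden dogs are in the board's two holes with their collars down, and I handed the job in after about 30 s of robot time. No verdict came back.

**What went wrong on the way:** the first two grasps closed on top of the knobs. The fingertips sit about 25 mm higher than the stated overhang suggests. The first grasp knocked one dog over. I gripped it by the shank, moved it to clear bench and regripped it by the knob. Then I eased the grip until the shank swung down and the dog dropped to stand upright, and I placed it normally. The highest upward force I saw was 39.5 N, during the second failed grasp. That is close to the 40 N limit on the gripper's body, but it was the fingertips pressing on the knob.

**Last checks (side camera):**

| Item | x, y in board frame | Target x, y | Knob top height | Expected knob top |
|---|---|---|---|---|
| Dog in the first hole | 39 mm, −69 mm | 40 mm, −70 mm | about 126 mm | 124 mm |
| Dog in the second hole | 41 mm, +72 mm | 40 mm, +70 mm | about 125 mm | 124 mm |

- **Height and lean:** before seating, the camera read knob tops about 1 mm high, so these heights fit fully home. In the last picture both dogs look upright with collars flat; I did not measure their lean separately.
- **Dowel:** still standing, within about 2 mm of where it started.
- **Gripper:** open and clear of everything at hand-in.

None of the final checks disagreed.

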